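Load the brake actuator's balls from the bench drawer

ROBOT

A 6-joint arm with a two-finger parallel gripper is mounted at the origin on the work surface. World frame = base frame: x ahead of the robot, y to its left, z up, the work surface at z = 0. Lengths are in m, angles in degrees, forces in N, time in s.
With the tool pointing down it reaches from about 0.375 to 0.9 m from the base axis. Payload 3.1 kg.
Tool frame: the origin (TCP) lies at the very end of the fingers, on their centre line; the grasp point (between the pads) lies bot.grip_point_offset behind it (bot.grip_point_offset is the distance from the TCP to the grasp point, in m); z points along the fingers, y is the line along which they close (so a half turn about z gives the same grasp; the last joint's range is limited). The gripper opens to 87 mm and grips with 3 to 60 N. Pads are 19 mm wide; open, the fingers measure 117 mm over their backs; the gripper's body (75 mm by 190 mm) begins 51 mm behind the grasp point.
Start: joints at [-84.998, 30.224, 82.088, -0, 67.689, -10.227], TCP at [0.164, -0.603, 0.189] pointing down, gripper open.
Joint ranges: [-176.69, 176.69], [-43.24, 126.21], [12.49, 139.97], [-82, 262], [0, 151.66], [-163.58, 163.58]. Speed limits (degrees/s): [159.86, 159.86, 180, 180, 180, 180].

INTERFACE

Orientations are given as a 3x3 rotation matrix whose columns are the frame's x, y, z axes.
In Python, from rig import bot, viewer, ticket gives the robot as it stands.
- The arm moves only by the tool servo_tool, never from a script. Its argument "targets" is a list of rows, each an object with "offset": the shift along the tool's x, y, z in m, a list of three; "dr": the turn, a rotation vector about the tool's x, y, z in degrees, a list of three. In form: [{"offset": [x, y, z], "dr": [ax, ay, az]}, ...]. A call has 1 to 20 rows; each row is the pose to reach, as a shift and turn from the pose commanded when the call began, along the tool's axes at that moment; what a row does not reach only later rows make up. A row lasts 1/12 s, in which the tool goes at most 41.7 mm and 7.16 degrees, less where a joint would pass 70% of its speed; a pose out of reach is approached as far as the arm can. A call with a gripper value outside its range is refused whole. "gripper" is the gripper command: -1 is fully open, 1 is shut, values between are in proportion, set as the call begins (left out, the last holds). The fingers move at their own pace and stop on an object; the grip force is fixed at half the most. Time passes only in rows, so rows that repeat a pose let the fingers close. It gives the time, the measured TCP pose, the force, the opening and the grip force at its end, in the units of the state.
- bot.read_state(): the state, without advancing time (a new reading comes with each control period).
- viewer.capture(name): name is "scene" or "top"; returns a dict with "color" (400x640x3 uint8, red, green, blue), "camera_matrix" (3x3 intrinsics, pixels), "R" (3x3) and "t" (3): a world point X has camera coordinates R X + t. Camera axes: x right, y down, z forward; pixel columns grow to the right and rows downward; lengths in m; the calibration is good to about 2 mm. A picture is of the moment at which its call begins. There is no depth.
- ticket.hand_in(): hands the job in; it is judged then, once.
The state is a dict: "time_s": time; "joint_positions": joint angles; "qvel": joint speeds; "tau": joint torques, N m; "position": TCP position; "tcp_rot": TCP orientation; "force": force on the tool from outside, world axes, zero at the start; "moment": the same for the moment, N m; "opening": opening from 0.0 (shut) to 1.0 (fully open); "grasp_force": force on a finger pad.
Only numpy, scipy, OpenCV 4.12 (cv2) and the standard library are available. Lean on these libraries where they do the work, as an engineer would, in place of code of your own. Each camera call takes 0.05 s, during which the arm holds its last target. There are 200 camera calls.

TASK

Slide the drawer out and finish loading the ball-ramp actuator plate: take the three 25 mm steel balls from the drawer and lower one into each empty ramp pocket (never drop or toss them, the ramps bruise), so that every pocket has a single ball resting at its deep end. Leave the smaller odd ball in its cup in the drawer, do not knock the spacer block on the deck above, and push the drawer fully shut again.

Things in the scene. Friction and masses are not known exactly. Their poses are not given: they have to be found in the camera images.
- drawer (a joint): How far the shallow steel drawer is pulled out, m: 0 shut (as it starts), 0.13 at its stop. It slides along -x of drawer_handle with about 2 N of friction and 8 N per m/s of drag, and stays where it is left. Its front is 272 mm wide, 66 mm above the bench at its top edge.
- drawer_handle (a point): Middle of the drawer's D-handle, 40 mm above the bench: 9 mm round steel bar, 59 mm wide outside (along y). Its legs stand out level from the drawer front at y = -25 and +25 mm; its cross bar lies at x = -14 mm, the front's face at x = +22 mm. Pinch both legs from outside, or hook the bar. Axes: x into the unit (opens to -x), y along the handle, z up.
- unit: The fixed drawer unit, 280 deep x 300 wide mm; origin under its middle, x into it, away from the robot. Plywood deck on top 88 mm up; along the deck's front edge (x = -146 mm, flush above the drawer front) a steel lip from 70 to 133 mm up. A heavy fixed grey caliper stands close behind the lip, up to 195 mm above the bench.
- rack (a point): Middle of the row of four square steel ball cups in the drawer, at rim height (21 mm above the bench, 9 mm above the drawer floor); moves with the drawer. Axes as the handle's. Cups at y = -78, -26, 26, 78 mm, 23 mm wide outside, 15 inside. Side walls at y = -120 and 120 mm (42 mm high above the bench), a divider 12 mm high at x = -32 mm, the drawer front at x = -110 mm.
- rack_lip (a point): Point of the lip's front face straight above the middle of the cup row when the drawer is at its stop, 133 mm above the bench (fixed to the unit). Even then the cup centres are only 14 mm in front of the lip, so a gripper pointing straight down fouls the lip and caliper: lean it back towards the robot by 25 to 45 degrees, fingers pointing down and into the unit.
- ball0_center (a point): Centre of a 25 mm steel ball, 64 g, in one of the drawer's cups, 10 mm above the rims; it lifts straight off. The four 25 mm balls are alike and interchangeable.
- ball1_center (a point): Centre of a second 25 mm steel ball, 64 g, in another of the drawer's cups.
- ball2_center (a point): Centre of a third 25 mm steel ball, 64 g, in another of the drawer's cups.
- ball3_center (a point): Centre of the fourth 25 mm steel ball, 64 g, which already sits in one of the plate's pockets and stays in the plate.
- ball0: The same ball as ball0_center; its origin is the ball's centre.
- ball1: The same ball as ball1_center; its origin is the ball's centre.
- ball2: The same ball as ball2_center; its origin is the ball's centre.
- ball3: The same ball as ball3_center; its origin is the ball's centre.
- small_ball_center (a point): Centre of an odd 18 mm steel ball, 24 g, in the remaining cup of the row (any of the four), 5 mm above the rims. It does not belong to this plate. Two banjo bolts and two copper washers also lie loose in the drawer, in front of the divider, up to 20 mm high; they may stay.
- plate: The actuator plate, a grey steel disc 184 mm across with two link lugs, clamped flat on a fixed round base on the bench. Origin on the bench under its middle, z up. Top face 27 mm up; in the middle a clamp washer (93 mm across, 2 mm thick), nut and stud that reach 44 mm. Four alike ramp pockets, 60 mm from the middle, 90 degrees apart; a seated ball stands 18 mm out of the face.
- pocket0 (a point): Where the centre of a 25 mm ball is when it rests at the deep end of a ramp pocket, 32.5 mm above the bench. Each pocket is a polished V ramp, 26 mm wide at the deep end, that runs out over 31 mm anticlockwise round the plate seen from above; its other end is a steep wall. A ball let go within 5 mm of this point sideways and 10 mm above it rolls to the deep end.
- pocket1 (a point): The same for another pocket of the plate, in all else like pocket0.
- pocket2 (a point): The same for another pocket of the plate, in all else like pocket0.
- pocket3 (a point): The same for another pocket of the plate, in all else like pocket0.
- spacer_center (a point): Centre of a loose red plastic spacer block, 60 x 40 x 32 mm, lying on the deck beside the caliper, behind the lip; it stays where it is. Elsewhere: a fixed steel dish, 152 mm across and 40 mm high, on the side of the bench opposite the plate, and a spray can 64 mm across and 190 mm high at the far left, x about 0.78.
There are look-alikes about, which are no part of the job. Leave any purple look-alike of the plate alone.

How it is judged:
By the outcome, as a careful person would: the job done as asked, in the order asked, and still so for the second after the job is handed in, with the robot touching nothing.
It also fails if it takes over 72 s, if anything falls off the work surface, if the arm or the gripper's body presses on something with over 40 N, if the wrist force passes 120 N, or if a joint passes its speed limit or range.

## Working session

There is one attempt and no reset: what is moved stays moved. The work goes in short steps, Python scripts to look and compute and a tool call to move; the robot and the scene stay as the last step left them, time stands still between calls to the robot, and variables do not carry over. Pictures are saved under pics/ and viewed, at most 10 in all, crops included, and the job is handed in when it is done.

Besides the shell and the picture viewer there is one more tool, called by a JSON object that holds its "api" and its "payload", one argument or row to a line. servo_tool: Moves the arm, as the interface text tells. Its arguments: {"type":"object","properties":{"targets":{"type":"array"},"gripper":{"type":"number"}},"required":["targets"]}

```bash
mkdir -p pics; ls
python3 - <<'E'
from rig import bot,viewer
import cv2,pickle
for n in("scene","top"):
    c=viewer.capture(n); cv2.imwrite(f"pics/{n}0.png",c["color"][:,:,::-1]); pickle.dump(c,open(n+"0.pkl","wb"))
    print(n,c["camera_matrix"].tolist(),(-c["R"].T@c["t"]).tolist(),c["R"].tolist())
print(bot.grip_point_offset); s=bot.read_state(); print(s["position"],s["tcp_rot"],s["opening"])
E
```

```text
pics
scene [[371.43022863724167, 0.0, 316.9036329708903], [0.0, 371.43022863724167, 202.4194045493638], [0.0, 0.0, 1.0]] [1.0441617751209644, -0.4961307763216834, 0.7752682816906835] [[0.6668092678355017, 0.7450670618138244, 0.015507215378545545], [0.5087062305881327, -0.43987088958258513, -0.740088894294894], [-0.5445946853298292, 0.5013867508201028, -0.6723302423754]]
top [[400.44547541073234, 0.0, 317.22527480622324], [0.0, 400.44547541073234, 191.33219149984836], [0.0, 0.0, 1.0]] [0.324039661112906, -0.008171682342894367, 1.1839045270241066] [[0.00883974839182286, -0.9999243296601813, -0.008555337632490464], [-0.9868862649645741, -0.007344834106932127, -0.16124997189523466], [0.1611749325194262, 0.009868554381381768, -0.986876513431027]]
0.0187
[ 0.16413772 -0.60231604  0.18776726] [[ 9.64884978e-01  2.62672702e-01 -1.73559580e-04]
 [ 2.62672538e-01 -9.64883100e-01  1.93436255e-03]
 [ 3.40639531e-04 -1.91202670e-03 -9.99998114e-01]] 1.0044886173035892
```

```bash
sleep 1; python3 -c "
import cv2
for n in('scene','top'):
    i=cv2.imread(f'pics/{n}0.png'); cv2.imwrite(f'pics/{n}0b.png',cv2.resize(i,(800,500),interpolation=cv2.INTER_CUBIC))"
```

```text
(no output)
```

View pics/scene0.png

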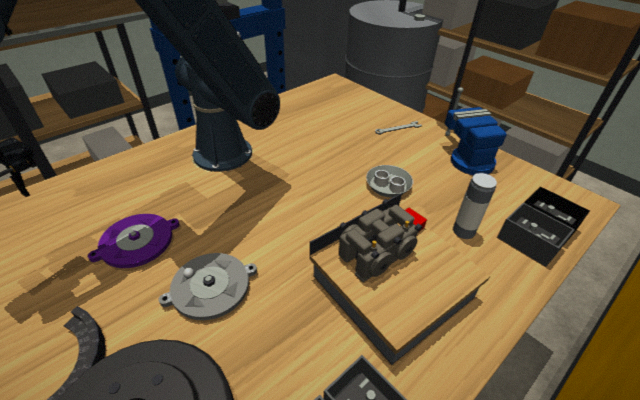

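View pics/top0.png

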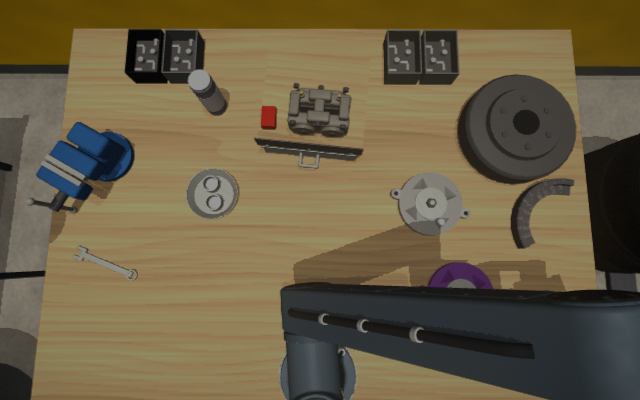

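The scene view shows the grey plate at (210,285) with a ball at (188,271) and the purple look-alike at (135,240). The top view shows the grey plate at (431,203) with its ball at about (442,222), the purple plate at (460,285), and the drawer handle at (309,160). The grey plate is the one meant, so I'll confirm it in an enlarged crop.

```bash
python3 -c "
import cv2,numpy as np
t=cv2.imread('pics/top0.png');s=cv2.imread('pics/scene0.png')
f=lambda i,x,y,w,h:cv2.resize(i[y:y+h,x:x+w],None,fx=4,fy=4,interpolation=cv2.INTER_CUBIC)
a=np.hstack([f(t,385,165,90,75),f(s,155,245,110,75)])
b=np.hstack([f(t,250,125,120,60),f(s,300,190,80,60)])
cv2.imwrite('pics/crop1.png',np.vstack([a,b]))"
```

```text
(no output)
```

View pics/crop1.png

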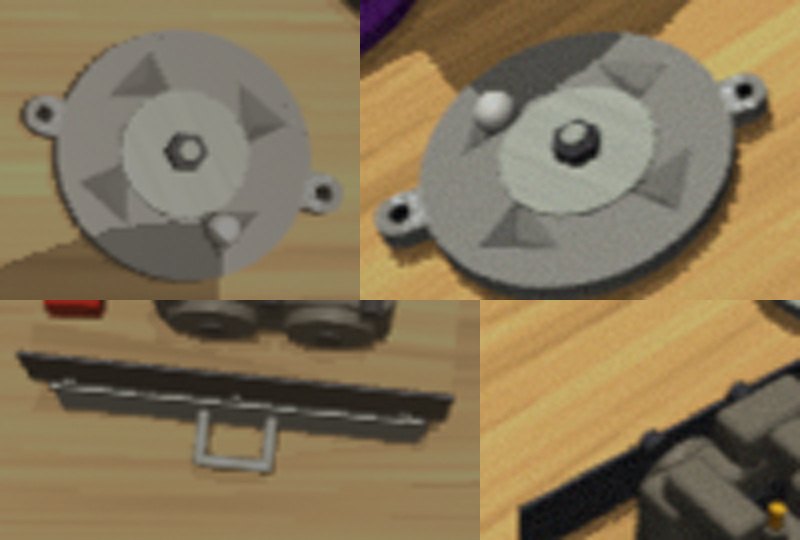

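The crop confirms the grey plate: four ramps, with the ball in the lower one at top-crop (224,230). The handle bar runs from (195,463) to (272,470) in the crop, and the lip's top edge from (18,353) to (453,398).

```bash
cat > h.py <<'E'
import numpy as np,cv2,pickle
def P(c): return c["camera_matrix"]@np.c_[c["R"],c["t"]]
def ray(c,uv,z):
    C=-c["R"].T@c["t"]; d=c["R"].T@np.linalg.solve(c["camera_matrix"],[*uv,1.]); return C+d*(z-C[2])/d[2]
def tri(c1,u1,c2,u2):
    X=cv2.triangulatePoints(P(c1),P(c2),np.float64(u1),np.float64(u2))[:,0]; return X[:3]/X[3]
def crop(p,x0,y0,f=4): return ((p[0]+.5)/f-.5+x0,(p[1]+.5)/f-.5+y0)
def proj(c,X): p=P(c)@[*X,1.]; return p[:2]/p[2]
E
python3 - <<'E'
from h import *
np.set_printoptions(precision=4,suppress=True)
t,s=[pickle.load(open(n+"0.pkl","rb")) for n in("top","scene")]
T=lambda p:crop(p,385,165); S=lambda p:crop((p[0]-360,p[1]),155,245)
for n,a,b,z in(("nut",(187,150),(578,135),.042),("ball",(224,230),(493,111),.0325),("lugL",(43,114),(399,213),.027),("lugR",(323,194),(744,91),.027)):
    print(n,tri(t,T(a),s,S(b)),ray(t,T(a),z),ray(s,S(b),z))
print("disc",ray(t,T((183.5,155.5)),.027))
print("pockets corners top",[ray(t,T(p),.027)[:2] for p in((155,50),(170,95),(110,95),(240,138),(287,125),(240,85),(125,170),(127,222),(82,183))])
D=lambda p:crop((p[0],p[1]-300),250,125)
L=[ray(t,D(p),.133) for p in((18,353),(453,398))]; print("lip",L,np.linalg.norm(L[0]-L[1]))
H=[ray(t,D(p),.04) for p in((195,463),(273,469))]; print("bar",H,(H[0]+H[1])/2,np.linalg.norm(H[0]-H[1]))
for A in(L,H): d=A[0]-A[1]; print("yaw",np.degrees(np.arctan2(-d[0],d[1])))
E
```

```text
nut [ 0.482  -0.3239  0.0418] [ 0.4816 -0.3246  0.042 ] [ 0.4828 -0.3233  0.042 ]
ball [ 0.4253 -0.3513  0.0325] [ 0.4252 -0.3516  0.0325] [ 0.4256 -0.3509  0.0325]
lugL [ 0.4909 -0.3318  0.0107] [ 0.5094 -0.2249  0.027 ] [ 0.4519 -0.4252  0.027 ]
lugR [ 0.5017 -0.3292  0.1314] [ 0.4523 -0.4257  0.027 ] [ 0.5097 -0.225   0.027 ]
disc [ 0.4796 -0.3261  0.027 ]
pockets corners top [array([ 0.5576, -0.3081]), array([ 0.5241, -0.3179]), array([ 0.5238, -0.2741]), array([ 0.4928, -0.3676]), array([ 0.5026, -0.4021]), array([ 0.5319, -0.3692]), array([ 0.4687, -0.2834]), array([ 0.4309, -0.2836]), array([ 0.4589, -0.252 ])]
lip [array([0.6418, 0.1754, 0.133 ]), array([ 0.6122, -0.12  ,  0.133 ])] 0.29694588024654794
bar [array([0.5874, 0.0591, 0.04  ]), array([0.5833, 0.002 , 0.04  ])] [0.5854 0.0306 0.04  ] 0.05725730555661363
yaw -5.7317246464004725
yaw -4.105468626866044
```

Plate centre is about (0.481, -0.325), with the empty pockets at 25.1°, 115.1° and 295.1°. The unit's yaw is about -5.7° and the handle is near (0.602, 0.030). Next I'll plan the approach with a 35° lean.

```bash
cat >> h.py <<'E'
from scipy.spatial.transform import Rotation as Ro
yaw=np.radians(-5.7); ux=np.array([np.cos(yaw),np.sin(yaw),0]); uy=np.array([-np.sin(yaw),np.cos(yaw),0]); ez=np.array([0,0,1.])
handle=np.array([.602,.0296,.040])
def Rt(a=35,y=-uy):
    h=np.cross(y,-ez); a=np.radians(a); z=h*np.sin(a)-ez*np.cos(a); return np.c_[np.cross(y,z),y,z]
def plan(*wps):
    from rig import bot
    s=bot.read_state(); p0,R0=np.array(s["position"]),np.array(s["tcp_rot"])
    print("t",round(s["time_s"],2),"tcp",np.round(p0,4),"open",round(s["opening"]*87,1),"F",np.round(s["force"],1),"q",np.round(s["joint_positions"],0))
    for p,R in wps:
        d=R0.T@(np.array(p)-p0); w=Ro.from_matrix(R0.T@R).as_rotvec(degrees=True)
        print("offset",np.round(d,4).tolist(),"dr",np.round(w,2).tolist(),"rows>=",int(np.ceil(max(np.linalg.norm(d)/.0417,np.linalg.norm(w)/7.16))))
E
python3 - <<'E'
from h import *
R=Rt(); g=handle+.002*ux+.008*R[:,2]
plan((g-.09*R[:,2],R))
E
```

```text
t 0.1 tcp [ 0.1641 -0.6023  0.1878] open 87.4 F [-0.2 -1.1  0.5] q [-85.  30.  82.  -0.  68. -10.]
offset [0.5464, -0.5106, 0.0818] dr [-6.5, 34.61, 20.24] rows>= 19
```

{"api": "servo_tool", "payload": {
  "targets": [
    {"offset": [0.15, -0.14, -0.02], "dr": [0, 0, 10]},
    {"offset": [0.15, -0.14, -0.02], "dr": [0, 0, 10]},
    {"offset": [0.15, -0.14, -0.02], "dr": [0, 0, 10]},
    {"offset": [0.15, -0.14, -0.02], "dr": [0, 0, 10]},
    {"offset": [0.15, -0.14, -0.02], "dr": [0, 0, 10]},
    {"offset": [0.546, -0.511, 0.081], "dr": [-6.5, 34.6, 20.2]},
    {"offset": [0.546, -0.511, 0.081], "dr": [-6.5, 34.6, 20.2]},
    {"offset": [0.546, -0.511, 0.081], "dr": [-6.5, 34.6, 20.2]},
    {"offset": [0.546, -0.511, 0.081], "dr": [-6.5, 34.6, 20.2]},
    {"offset": [0.546, -0.511, 0.081], "dr": [-6.5, 34.6, 20.2]},
    {"offset": [0.546, -0.511, 0.081], "dr": [-6.5, 34.6, 20.2]},
    {"offset": [0.546, -0.511, 0.081], "dr": [-6.5, 34.6, 20.2]},
    {"offset": [0.546, -0.511, 0.081], "dr": [-6.5, 34.6, 20.2]},
    {"offset": [0.546, -0.511, 0.081], "dr": [-6.5, 34.6, 20.2]},
    {"offset": [0.546, -0.511, 0.081], "dr": [-6.5, 34.6, 20.2]},
    {"offset": [0.546, -0.511, 0.081], "dr": [-6.5, 34.6, 20.2]},
    {"offset": [0.546, -0.511, 0.081], "dr": [-6.5, 34.6, 20.2]},
    {"offset": [0.546, -0.511, 0.081], "dr": [-6.5, 34.6, 20.2]},
    {"offset": [0.546, -0.511, 0.081], "dr": [-6.5, 34.6, 20.2]},
    {"offset": [0.546, -0.511, 0.081], "dr": [-6.5, 34.6, 20.2]}
  ]
}}

```text
time_s: 1.77
position: [0.5408, 0.0018, 0.1149]
tcp_rot: [[0.814, -0.098, 0.572], [-0.078, -0.995, -0.059], [0.575, 0.004, -0.818]]
force: [0.6, -0.3, 0.1]
opening: 1.0
grasp_force: 0.0
```

Run:
```python
from h import *
R=Rt(); g=handle+.002*ux+.008*R[:,2]
plan((g-.045*R[:,2],R),(g,R))
from rig import viewer
ims=[]
for n in("top","scene"):
    c=viewer.capture(n); i=c["color"][:,:,::-1]; X=proj(c,handle)
    print(n,X); x,y=int(X[0])-65,int(X[1])-70; ims.append(cv2.resize(i[y:y+130,x:x+130],None,fx=3,fy=3,interpolation=cv2.INTER_CUBIC)); print(x,y)
cv2.imwrite("pics/appr.png",np.hstack(ims))
```

```text
t 1.77 tcp [0.5408 0.0018 0.1149] open 87.0 F [ 0.6 -0.3  0.1] q [-15.  27. 128. 153.  11. -71.]
offset [0.0063, -0.0339, 0.0588] dr [0.13, -0.09, 0.18] rows>= 2
offset [0.0062, -0.034, 0.1038] dr [0.13, -0.09, 0.18] rows>= 3
top [308.51923162 160.58825765]
243 90
scene [348.6881335  235.13909396]
283 165
```

View pics/appr.png

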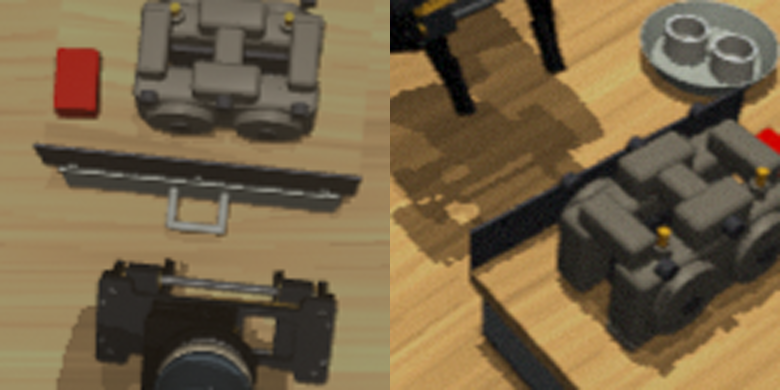

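The handle bar is at about (199,228) in the crop and matches my estimate. At 35° the wrist sits near its singularity and j3 is high, so I'll pull with a 25° lean.

Run:
```python
from h import *
R=Rt(25); g=handle+.008*R[:,2]
plan((g-.055*R[:,2],R))
```

```text
t 1.87 tcp [0.5419 0.0035 0.1152] open 87.0 F [-0.3  0.5 -0.1] q [-15.  27. 128. 153.  12. -71.]
offset [0.0119, -0.0319, 0.0482] dr [-0.0, -10.21, 0.37] rows>= 2
```

{"api": "servo_tool", "payload": {
  "targets": [
    {"offset": [0.012, -0.032, 0], "dr": [0, -10.2, 0]},
    {"offset": [0.012, -0.032, 0], "dr": [0, -10.2, 0]},
    {"offset": [0.012, -0.032, 0], "dr": [0, -10.2, 0]},
    {"offset": [0.012, -0.032, 0], "dr": [0, -10.2, 0]},
    {"offset": [0.012, -0.032, 0.048], "dr": [0, -10.2, 0.4]},
    {"offset": [0.012, -0.032, 0.048], "dr": [0, -10.2, 0.4]},
    {"offset": [0.012, -0.032, 0.048], "dr": [0, -10.2, 0.4]},
    {"offset": [0.012, -0.032, 0.048], "dr": [0, -10.2, 0.4]},
    {"offset": [0.012, -0.032, 0.048], "dr": [0, -10.2, 0.4]}
  ]
}}

```text
time_s: 2.62
position: [0.563, 0.0508, 0.0964]
tcp_rot: [[0.88, -0.058, 0.471], [-0.088, -0.995, 0.041], [0.466, -0.077, -0.881]]
force: [-0.7, -0.3, -0.6]
opening: 1.001
grasp_force: 0.0
```

Run:
```python
from h import *
R=Rt(25); g=handle+.008*R[:,2]
plan((g-.055*R[:,2],R),(g,R))
```

```text
t 2.62 tcp [0.563  0.0508 0.0964] open 87.1 F [-0.7 -0.3 -0.6] q [-11.  29. 120.  62.   8.  24.]
offset [0.0122, 0.0191, 0.0204] dr [-5.03, -2.78, 0.14] rows>= 1
offset [0.0096, 0.0239, 0.0752] dr [-5.03, -2.78, 0.14] rows>= 2
```

{"api": "servo_tool", "payload": {
  "targets": [
    {"offset": [0.012, 0.019, 0.02], "dr": [-5.0, -2.8, 0.1]},
    {"offset": [0.012, 0.019, 0.02], "dr": [-5.0, -2.8, 0.1]},
    {"offset": [0.012, 0.019, 0.02], "dr": [-5.0, -2.8, 0.1]},
    {"offset": [0.012, 0.019, 0.02], "dr": [-5.0, -2.8, 0.1]},
    {"offset": [0.012, 0.019, 0.02], "dr": [-5.0, -2.8, 0.1]},
    {"offset": [0.012, 0.019, 0.02], "dr": [-5.0, -2.8, 0.1]}
  ]
}}

```text
time_s: 3.12
position: [0.583, 0.0311, 0.0832]
tcp_rot: [[0.901, -0.098, 0.422], [-0.089, -0.995, -0.043], [0.424, 0.001, -0.906]]
force: [0.8, -0.3, -0.1]
opening: 1.001
grasp_force: 0.0
```

Run:
```python
from h import *
R=Rt(25); g=handle+.008*R[:,2]
plan((g-.055*R[:,2],R),(g,R))
```

```text
t 3.12 tcp [0.583  0.0311 0.0832] open 87.1 F [ 0.8 -0.3 -0.1] q [ -9.  31. 115.   7.   9.  80.]
offset [-0.001, -0.0004, 0.0002] dr [0.04, -0.1, 0.08] rows>= 1
offset [-0.0011, -0.0004, 0.0552] dr [0.04, -0.1, 0.08] rows>= 2
```

{"api": "servo_tool", "payload": {
  "targets": [
    {"offset": [-0.001, 0, 0.012], "dr": [0, 0, 0]},
    {"offset": [-0.001, 0, 0.024], "dr": [0, 0, 0]},
    {"offset": [-0.001, 0, 0.036], "dr": [0, 0, 0]},
    {"offset": [-0.001, 0, 0.046], "dr": [0, 0, 0]},
    {"offset": [-0.001, 0, 0.055], "dr": [0, 0, 0]},
    {"offset": [-0.001, 0, 0.055], "dr": [0, 0, 0]}
  ]
}}

```text
time_s: 3.62
position: [0.6042, 0.0294, 0.0314]
tcp_rot: [[0.902, -0.099, 0.42], [-0.09, -0.995, -0.041], [0.422, -0.001, -0.907]]
force: [-0.2, -0.4, -0.6]
opening: 0.998
grasp_force: 0.0
```

{"api": "servo_tool", "payload": {
  "targets": [
    {"offset": [0, 0, 0], "dr": [0, 0, 0]},
    {"offset": [0, 0, 0], "dr": [0, 0, 0]},
    {"offset": [0, 0, 0], "dr": [0, 0, 0]},
    {"offset": [0, 0, 0], "dr": [0, 0, 0]},
    {"offset": [0, 0, 0], "dr": [0, 0, 0]},
    {"offset": [0, 0, 0], "dr": [0, 0, 0]}
  ],
  "gripper": 0.0
}}

```text
time_s: 4.12
position: [0.6047, 0.0308, 0.0334]
tcp_rot: [[0.901, -0.097, 0.423], [-0.088, -0.995, -0.04], [0.424, -0.001, -0.905]]
force: [-0.2, -0.5, 0.7]
opening: 0.633
grasp_force: 0.0
```

Run:
```python
from h import *
from rig import bot
print(bot.read_state()["grasp_force"])
for k,a in((0,25),(.03,20),(.065,12),(.1,4),(.131,0)):
    R=Rt(a); plan((handle+.008*R[:,2]-k*ux,R))
```

```text
0.0
t 4.12 tcp [0.6047 0.0308 0.0334] open 55.1 F [-0.2 -0.5  0.7] q [ -8.  38. 113.  18.   4.  70.]
offset [0.0004, 0.0014, 0.0009] dr [-0.1, -0.12, 0.1] rows>= 1
t 4.12 tcp [0.6047 0.0308 0.0334] open 55.1 F [-0.2 -0.5  0.7] q [ -8.  38. 113.  18.   4.  70.]
offset [-0.0275, 0.0014, -0.0118] dr [-0.09, -5.12, 0.1] rows>= 1
t 4.12 tcp [0.6047 0.0308 0.0334] open 55.1 F [-0.2 -0.5  0.7] q [ -8.  38. 113.  18.   4.  70.]
offset [-0.0603, 0.0013, -0.0269] dr [-0.09, -13.12, 0.11] rows>= 2
t 4.12 tcp [0.6047 0.0308 0.0334] open 55.1 F [-0.2 -0.5  0.7] q [ -8.  38. 113.  18.   4.  70.]
offset [-0.093, 0.0012, -0.042] dr [-0.08, -21.12, 0.12] rows>= 3
t 4.12 tcp [0.6047 0.0308 0.0334] open 55.1 F [-0.2 -0.5  0.7] q [ -8.  38. 113.  18.   4.  70.]
offset [-0.1216, 0.0011, -0.0554] dr [-0.08, -25.12, 0.12] rows>= 4
```

{"api": "servo_tool", "payload": {
  "targets": [
    {"offset": [0, 0, 0], "dr": [0, 0, 0]},
    {"offset": [0, 0, 0], "dr": [0, 0, 0]},
    {"offset": [0, 0, 0], "dr": [0, 0, 0]}
  ]
}}

```text
time_s: 4.37
position: [0.6047, 0.0308, 0.033]
tcp_rot: [[0.901, -0.097, 0.422], [-0.088, -0.995, -0.04], [0.424, -0.001, -0.906]]
force: [-0.3, -0.5, 0.0]
opening: 0.508
grasp_force: 0.0
```

Run:
```python
from h import *
from rig import viewer,bot
s=bot.read_state(); print(s["opening"]*87,s["grasp_force"],s["joint_positions"])
c=viewer.capture("top"); i=c["color"][:,:,::-1]; X=proj(c,handle); x,y=int(X[0])-60,int(X[1])-45
cv2.imwrite("pics/grip.png",cv2.resize(i[y:y+90,x:x+120],None,fx=5,fy=5,interpolation=cv2.INTER_CUBIC))
```

```text
44.1588918632603 0.0 [ -8.34518872  37.85328108 113.26195267  17.70999239   4.01681168
  69.83976231]
```

View pics/grip.png

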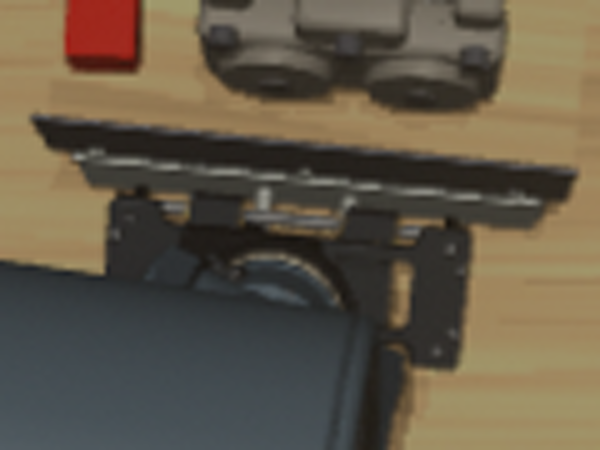

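Fingers straddle the handle legs at (263,195) and (348,205) in the crop, but the opening reads 44 mm with no force. I'll close fully as a check.

{"api": "servo_tool", "payload": {
  "targets": [
    {"offset": [0, 0, 0], "dr": [0, 0, 0]},
    {"offset": [0, 0, 0], "dr": [0, 0, 0]},
    {"offset": [0, 0, 0], "dr": [0, 0, 0]},
    {"offset": [0, 0, 0], "dr": [0, 0, 0]}
  ],
  "gripper": 0.3
}}

```text
time_s: 4.75
position: [0.6047, 0.0307, 0.033]
tcp_rot: [[0.901, -0.097, 0.422], [-0.088, -0.995, -0.04], [0.424, -0.001, -0.906]]
force: [0.0, -1.1, -0.0]
opening: 0.367
grasp_force: 0.0
```

Run:
```python
from h import *
from rig import viewer,bot
s=bot.read_state(); print(s["opening"]*87,s["grasp_force"],s["force"])
c=viewer.capture("scene"); i=c["color"][:,:,::-1]; X=proj(c,handle); print(X);x,y=int(X[0])-60,int(X[1])-70
a=cv2.resize(i[y:y+110,x:x+100],None,fx=4,fy=4,interpolation=cv2.INTER_CUBIC)
c=viewer.capture("top"); i=c["color"][:,:,::-1]; X=proj(c,handle); x,y=int(X[0])-30,int(X[1])-20
b=cv2.resize(i[y:y+55,x:x+50],None,fx=8,fy=8,interpolation=cv2.INTER_CUBIC)
cv2.imwrite("pics/grip2.png",np.clip(np.hstack([a,b])*1.6,0,255)); print(x,y)
```

```text
31.919371324810175 0.0 [ 0.00493868 -1.0622576  -0.01249835]
[348.6881335  235.13909396]
278 140[ WARN:0@1.528] global loadsave.cpp:1063 imwrite_ Unsupported depth image for selected encoder is fallbacked to CV_8U.
```

View pics/grip2.png

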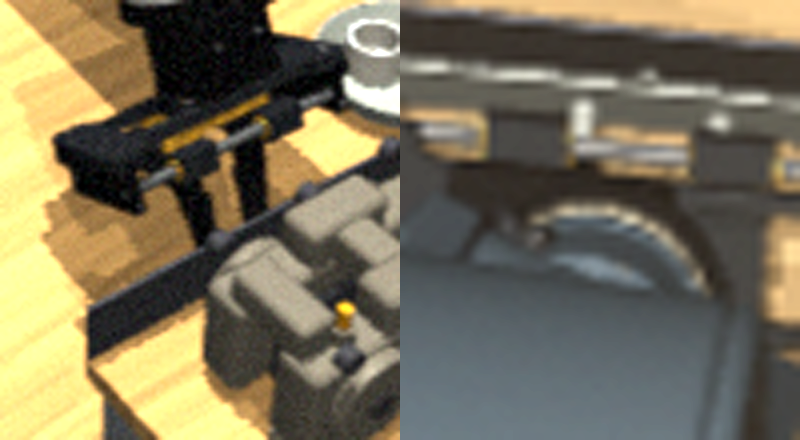

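Run:
```python
from h import *
from rig import bot
s=bot.read_state(); p=s["position"];R=s["tcp_rot"]
t,sc=[pickle.load(open(n+"0.pkl","rb")) for n in("top","scene")]
for k in(0,-.03,-.05,-.07,-.09,-.11):
    for e in(-.016,.016): 
        X=p+R@[0,e,k]; print(k,e,"scene crop",(proj(sc,X)-[288,165])*4,"top crop",(proj(t,X)-[278,140])*8+[400,0])
for a in(.025,-.025): print("leg",[(proj(t,handle+a*uy+b*ux)-[278,140])*8+[400,0] for b in(-.014,.022)])
```

```text
0 -0.016 scene crop [264.05939656 278.9411748 ] top crop [598.69328825 157.7028374 ]
0 0.016 scene crop [227.6714786  299.37016014] top crop [684.92246106 166.50977306]
-0.03 -0.016 scene crop [255.07566806 240.05466062] top crop [591.48823295 173.88619422]
-0.03 0.016 scene crop [218.15982282 260.14406845] top crop [679.87102307 182.92465711]
-0.05 -0.016 scene crop [248.97815053 213.66125372] top crop [586.48120148 185.1325447 ]
-0.05 0.016 scene crop [211.70231255 233.5132803 ] top crop [676.36051226 194.33222619]
-0.07 -0.016 scene crop [242.79172884 186.88302075] top crop [581.30140273 196.76694972]
-0.07 0.016 scene crop [205.14926608 206.48850065] top crop [672.72878583 206.13369109]
-0.09 -0.016 scene crop [236.51444432 159.71148352] top crop [575.93973774 208.80984655]
-0.09 0.016 scene crop [198.49854749 179.06092093] top crop [668.96945525 218.34981168]
-0.11 -0.016 scene crop [230.14428034 132.13791298] top crop [570.3864572  221.28313328]
-0.11 0.016 scene crop [191.7479567  151.22146802] top crop [665.075675   231.00283273]
leg [array([572.01967556, 194.71483729]), array([583.29223957,  99.71553918])]
leg [array([707.82228042, 208.88167537]), array([718.44508249, 113.7090664 ])]
```

{"api": "servo_tool", "payload": {
  "targets": [
    {"offset": [-0.005, 0, -0.002], "dr": [0, -2, 0]},
    {"offset": [-0.011, 0, -0.005], "dr": [0, -4, 0]},
    {"offset": [-0.018, 0, -0.008], "dr": [0, -6, 0]},
    {"offset": [-0.018, 0, -0.008], "dr": [0, -6, 0]}
  ]
}}

```text
time_s: 5.18
position: [0.5857, 0.0325, 0.0331]
tcp_rot: [[0.94, -0.097, 0.326], [-0.092, -0.995, -0.031], [0.328, -0.001, -0.945]]
force: [0.9, -0.9, -0.5]
opening: 0.35
grasp_force: 0.0
```

Run:
```python
from h import *
from rig import viewer,bot
plan()
s=bot.read_state(); print(s["opening"]*87,s["grasp_force"],s["force"],s["moment"])
d=np.abs(viewer.capture("top")["color"].astype(int)-pickle.load(open("top0.pkl","rb"))["color"])
c=viewer.capture("top"); i=c["color"][:,:,::-1]
b=np.hstack([cv2.resize(j[130:175,265:350],None,fx=4.6,fy=4.6,interpolation=cv2.INTER_CUBIC) for j in (i,pickle.load(open("top0.pkl","rb"))["color"][:,:,::-1])])
cv2.imwrite("pics/grip3.png",b)
```

```text
t 5.18 tcp [0.5857 0.0325 0.0331] open 30.5 F [ 0.9 -0.9 -0.5] q [ -8.  37. 111.   4.  13.  84.]
30.470002235634425 0.0 [ 0.93613158 -0.89378132 -0.52685898] [ 0.05820164  0.16581896 -0.00759107]
```

View pics/grip3.png

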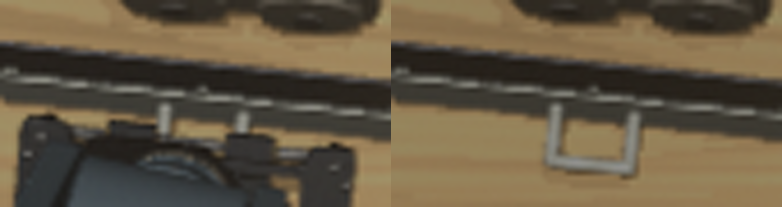

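Run:
```python
from h import *
from rig import bot
t,sc=[pickle.load(open(n+"0.pkl","rb")) for n in("top","scene")]
p=np.array([.6047,.0307,.033]);R=Rt(25)
for e in(-.095,.095):
  for x in(-.0375,.0375):
    for k in(-.0697,-.1,-.13): 
        X=p+R@[x,e,k]; print(e,x,k,"scene crop",((proj(sc,X)-[288,165])*4).round(),"top crop",((proj(t,X)-[278,140])*8+[400,0]).round(), X.round(3))
s=bot.read_state()
print({k:np.round(v,2) for k,v in s.items() if k in("tau","moment","joint_positions")})
```

```text
-0.095 -0.0375 -0.0697 scene crop [297. 132.] top crop [349. 277.] [0.551 0.132 0.08 ]
-0.095 -0.0375 -0.1 scene crop [288.  93.] top crop [335. 297.] [0.538 0.133 0.108]
-0.095 -0.0375 -0.13 scene crop [280.  53.] top crop [320. 318.] [0.526 0.134 0.135]
-0.095 0.0375 -0.0697 scene crop [369. 152.] top crop [363.  67.] [0.619 0.125 0.112]
-0.095 0.0375 -0.1 scene crop [361. 110.] top crop [349.  81.] [0.606 0.126 0.139]
-0.095 0.0375 -0.13 scene crop [353.  68.] top crop [334.  97.] [0.593 0.127 0.167]
0.095 -0.0375 -0.0697 scene crop [ 77. 243.] top crop [887. 333.] [ 0.532 -0.058  0.08 ]
0.095 -0.0375 -0.1 scene crop [ 65. 202.] top crop [887. 355.] [ 0.519 -0.056  0.108]
0.095 -0.0375 -0.13 scene crop [ 53. 160.] top crop [887. 378.] [ 0.507 -0.055  0.135]
0.095 0.0375 -0.0697 scene crop [140. 273.] top crop [911. 123.] [ 0.6   -0.064  0.112]
0.095 0.0375 -0.1 scene crop [129. 229.] top crop [911. 140.] [ 0.587 -0.063  0.139]
0.095 0.0375 -0.13 scene crop [117. 184.] top crop [912. 157.] [ 0.574 -0.062  0.167]
{'joint_positions': array([ -8.27,  36.7 , 111.12,   4.13,  13.08,  83.44]), 'tau': array([-0.000e+00, -3.885e+01, -7.590e+00,  3.000e-02, -1.210e+00,
        3.000e-02]), 'moment': array([0.03, 0.26, 0.01])}
```

Run:
```python
from h import *
from rig import viewer,bot
c=viewer.capture("scene"); i=c["color"][:,:,::-1]; p=np.array(bot.read_state()["position"]);R=np.array(bot.read_state()["tcp_rot"])
i=i.copy()
X=proj(c,p);x,y=int(X[0])-60,int(X[1])-85
f=6
a=cv2.convertScaleAbs(cv2.resize(i[y:y+95,x:x+110],None,fx=f,fy=f,interpolation=cv2.INTER_CUBIC),alpha=1.8)
pt=lambda v:tuple(int(q) for q in (proj(c,p+R@v)-[x,y]+.5)*f-.5)
for e in(-.0153,.0153):
    cv2.line(a,pt([0,e,-.0697]),pt([0,e,0]),(0,0,255),1)
for e in(-.095,.095): cv2.line(a,pt([-.0375,e,-.0697]),pt([.0375,e,-.0697]),(255,0,0),1)
cv2.line(a,pt([.0375,-.095,-.0697]),pt([.0375,.095,-.0697]),(255,255,0),1)
cv2.imwrite("pics/chk.png",a)
```

```text
(no output)
```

View pics/chk.png

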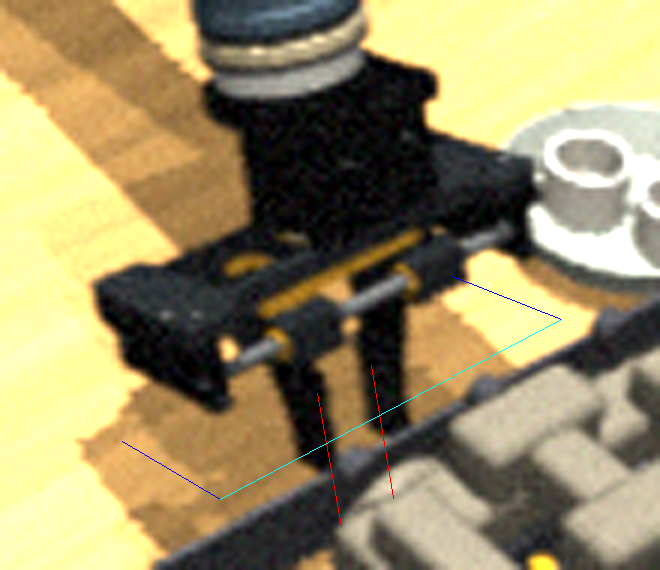

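The overlay shows the real gripper sitting about 15 px (roughly 45 mm) further back along the tool axis than the reported TCP implies. That explains why it missed the handle. I'll check this against the start image numerically.

Run:
```python
from h import *
sc=pickle.load(open("scene0.pkl","rb")); t=pickle.load(open("top0.pkl","rb"))
p=np.array([.16414,-.60232,.18777]);R=np.array([[.96488,.26267,0],[.26267,-.96488,0],[0,0,-1.]])
for e in(-.0435,-.0585,.0435,.0585):
    for k in(0,-.03,-.045,-.07): print(e,k,proj(sc,p+R@[0,e,k]).round(1),proj(t,p+R@[0,e,k]).round(1))
g=cv2.cvtColor(sc["color"],cv2.COLOR_RGB2GRAY)
print(g.shape); np.set_printoptions(linewidth=300)
for r in range(130,206,2): print(r,''.join('#' if v<35 else '+' if v<60 else '.' for v in g[r,:60]))
```

```text
-0.0435 0 [ 31.7 206.6] [552.9 332. ]
-0.0435 -0.03 [ 24.9 196.8] [560.4 334.4]
-0.0435 -0.045 [ 21.5 191.6] [564.3 335.7]
-0.0435 -0.07 [ 15.4 182.8] [571.1 337.9]
-0.0585 0 [ 38.3 202.9] [546.9 333.7]
-0.0585 -0.03 [ 31.8 193.1] [554.2 336.2]
-0.0585 -0.045 [ 28.5 188. ] [558.  337.5]
-0.0585 -0.07 [ 22.7 179.2] [564.7 339.7]
0.0435 0 [-10.  229.6] [587.6 322.4]
0.0435 -0.03 [-18.3 219.7] [596.1 324.5]
0.0435 -0.045 [-22.7 214.5] [600.6 325.6]
0.0435 -0.07 [-30.1 205.6] [608.4 327.5]
0.0585 0 [-17.8 233.9] [593.5 320.7]
0.0585 -0.03 [-26.4 223.9] [602.3 322.8]
0.0585 -0.045 [-30.9 218.8] [606.9 323.8]
0.0585 -0.07 [-38.6 209.8] [614.8 325.7]
(400, 640)
130 ################################++...............+.......+++
132 ################################+.............+....+++++++++
134 #################################+..+.+.+...++++++++++++++++
136 ###########++++...+###############+..++++++++++++++++++++++#
138 ####+#++#######++..+################++++++++++++++++#+++++..
140 +.+++###+#####++##+++################++++++++++#++++........
142 #######################################+#++
[... 1332 characters left out ...]
.....+#########+..................................
186 ............+.+.+########+..................................
188 ............+..+.+#######...................................
190 +.......++..........#######.................................
192 +....................#######+...............................
194 .......................######+..............................
196 .........................++.................................
198 ............................................................
200 ............................................................
202 ............................................................
204 ............................................................
```

In the start image the finger tip shows at pixel (26,195). That matches a point about 30 mm behind the reported TCP, where the TCP itself projects to (35,205). I'll move to clear bench, point straight down, and probe the bench gently to calibrate the true tip.

Run:
```python
from h import *
R=Rt(0)
plan((np.array([.54,.03,.10]),Rt(15)),(np.array([.50,-.13,.03]),R))
```

```text
t 5.33 tcp [0.5852 0.0327 0.0326] open 30.7 F [-0.1 -0.8  0.8] q [ -8.  37. 111.   4.  13.  83.]
offset [-0.0201, 0.007, -0.0783] dr [-0.09, -4.12, 0.1] rows>= 2
offset [-0.0659, 0.1702, -0.0203] dr [-0.08, -19.12, 0.11] rows>= 5
```

{"api": "servo_tool", "payload": {
  "targets": [
    {"offset": [-0.02, 0.007, -0.078], "dr": [0, -4, 0]},
    {"offset": [-0.02, 0.007, -0.078], "dr": [0, -4, 0]},
    {"offset": [-0.066, 0.17, -0.02], "dr": [0, -19.1, 0.1]},
    {"offset": [-0.066, 0.17, -0.02], "dr": [0, -19.1, 0.1]},
    {"offset": [-0.066, 0.17, -0.02], "dr": [0, -19.1, 0.1]},
    {"offset": [-0.066, 0.17, -0.02], "dr": [0, -19.1, 0.1]},
    {"offset": [-0.066, 0.17, -0.02], "dr": [0, -19.1, 0.1]},
    {"offset": [-0.066, 0.17, -0.02], "dr": [0, -19.1, 0.1]},
    {"offset": [-0.066, 0.17, -0.02], "dr": [0, -19.1, 0.1]}
  ],
  "gripper": 1
}}

```text
time_s: 6.08
position: [0.4992, -0.1295, 0.0293]
tcp_rot: [[0.995, -0.101, -0.001], [-0.101, -0.995, 0.003], [-0.002, -0.002, -1.0]]
force: [0.0, 0.8, -0.2]
opening: 0.005
grasp_force: 0.0
```

Run:
```python
from h import *
from rig import bot,viewer
plan()
s=bot.read_state();p=np.array(s["position"]);R=np.array(s["tcp_rot"])
for n in("scene","top"):
    c=viewer.capture(n); pickle.dump(c,open(n+"1.pkl","wb")); g=cv2.cvtColor(c["color"],cv2.COLOR_RGB2GRAY)
    for k in(0,-.03): print(n,k,proj(c,p+R@[0,0,k]).round(1))
    X=proj(c,p+R@[0,0,-.03]).astype(int)
    for r in range(X[1]-30,X[1]+14): print(r,X[0]-32,''.join('#' if v<40 else '+' if v<65 else '.' for v in g[r,X[0]-32:X[0]+32]))
```

```text
t 6.08 tcp [ 0.4992 -0.1295  0.0293] open 0.5 F [ 0.   0.8 -0.2] q [-27.  37. 105.   0.  39.  69.]
scene 0 [278.4 245.4]
scene -0.03 [277.8 237.7]
207 245 .......+##############++.+########################+.......++###+
208 245 .....+##########+++####+++######################+.........++####
209 245 ...+##########+++++######+####################+.........++#+####
210 245 ############+++#############################+++.......++#+##++.+
211 245 #########+++++############################++###+.....++####+....
212 245 ######..++++++##########################+++#####+..+#####+......
213 245 ####.....+++#+########################++##############++........
214 245 ####....+++..+#####################++##############++...........
215 245 ####+++++.....+##################+++###############.............
216 245 #######........+###############++++###############..............
217 245 ######..........#############++++#####+###########..............
218 245 ######+........+###########++++#######++##########..............
219 245 ########.....+###########++++#########++##########..............
220 
[... 4814 characters left out ...]
...........................................
199 331 ................................................................
200 331 ................................................................
201 331 ................................................................
202 331 ................................................................
203 331 ................................................................
204 331 ................................................................
205 331 ................................................................
206 331 ................................................................
207 331 ................................................................
```

{"api": "servo_tool", "payload": {
  "targets": [
    {"offset": [0, 0, 0.02], "dr": [0, 0, 0]},
    {"offset": [0, 0, 0.04], "dr": [0, 0, 0]},
    {"offset": [0, 0, 0.049], "dr": [0, 0, 0]},
    {"offset": [0, 0, 0.049], "dr": [0, 0, 0]},
    {"offset": [0, 0, 0.049], "dr": [0, 0, 0]}
  ]
}}

```text
time_s: 6.6
position: [0.5001, -0.1286, -0.0191]
tcp_rot: [[0.995, -0.097, -0.001], [-0.097, -0.995, 0.002], [-0.001, -0.001, -1.0]]
force: [-0.7, 0.2, -0.3]
opening: 0.009
grasp_force: 0.0
```

{"api": "servo_tool", "payload": {
  "targets": [
    {"offset": [0, 0, 0.002], "dr": [0, 0, 0]},
    {"offset": [0, 0, 0.004], "dr": [0, 0, 0]},
    {"offset": [0, 0, 0.004], "dr": [0, 0, 0]}
  ]
}}

```text
time_s: 6.85
position: [0.5004, -0.1298, -0.0227]
tcp_rot: [[0.995, -0.099, 0.001], [-0.099, -0.995, 0.001], [0.001, -0.001, -1.0]]
force: [0.7, 0.1, 0.0]
opening: 0.006
grasp_force: 0.0
```

{"api": "servo_tool", "payload": {
  "targets": [
    {"offset": [0, 0, 0.002], "dr": [0, 0, 0]},
    {"offset": [0, 0, 0.003], "dr": [0, 0, 0]}
  ]
}}

```text
time_s: 7.02
position: [0.5002, -0.13, -0.026]
tcp_rot: [[0.995, -0.099, 0.0], [-0.099, -0.995, 0.001], [0.0, -0.001, -1.0]]
force: [0.6, 0.0, -0.7]
opening: 0.003
grasp_force: 0.0
```

{"api": "servo_tool", "payload": {
  "targets": [
    {"offset": [0, 0, 0.001], "dr": [0, 0, 0]},
    {"offset": [0, 0, 0.002], "dr": [0, 0, 0]}
  ]
}}

```text
time_s: 7.18
position: [0.5, -0.1299, -0.0282]
tcp_rot: [[0.995, -0.099, -0.0], [-0.099, -0.995, 0.001], [-0.0, -0.001, -1.0]]
force: [0.3, 0.3, 0.1]
opening: 0.004
grasp_force: 0.0
```

{"api": "servo_tool", "payload": {
  "targets": [
    {"offset": [0, 0, 0.001], "dr": [0, 0, 0]},
    {"offset": [0, 0, 0.002], "dr": [0, 0, 0]}
  ]
}}

```text
time_s: 7.35
position: [0.4999, -0.1298, -0.0303]
tcp_rot: [[0.995, -0.099, -0.0], [-0.099, -0.995, 0.001], [-0.0, -0.001, -1.0]]
force: [-0.2, 0.1, 0.5]
opening: 0.009
grasp_force: 0.0
```

{"api": "servo_tool", "payload": {
  "targets": [
    {"offset": [0, 0, 0.001], "dr": [0, 0, 0]},
    {"offset": [0, 0, 0.0015], "dr": [0, 0, 0]}
  ]
}}

```text
time_s: 7.52
position: [0.4999, -0.1298, -0.0319]
tcp_rot: [[0.995, -0.099, -0.0], [-0.099, -0.995, 0.001], [-0.001, -0.001, -1.0]]
force: [0.2, 0.3, 0.1]
opening: 0.004
grasp_force: 0.0
```

{"api": "servo_tool", "payload": {
  "targets": [
    {"offset": [0, 0, 0.001], "dr": [0, 0, 0]},
    {"offset": [0, 0, 0.0015], "dr": [0, 0, 0]}
  ]
}}

```text
time_s: 7.68
position: [0.4999, -0.1298, -0.0333]
tcp_rot: [[0.995, -0.099, -0.0], [-0.099, -0.995, 0.001], [-0.0, -0.001, -1.0]]
force: [-0.3, 0.7, -0.2]
opening: 0.006
grasp_force: 0.0
```

{"api": "servo_tool", "payload": {
  "targets": [
    {"offset": [0, 0, 0.001], "dr": [0, 0, 0]},
    {"offset": [0, 0, 0.0015], "dr": [0, 0, 0]}
  ]
}}

```text
time_s: 7.85
position: [0.5, -0.1298, -0.0336]
tcp_rot: [[0.995, -0.099, 0.0], [-0.099, -0.995, 0.001], [-0.0, -0.001, -1.0]]
force: [-2.9, 0.8, 16.6]
opening: 0.005
grasp_force: 8.1
```

{"api": "servo_tool", "payload": {
  "targets": [
    {"offset": [0, 0, 0.001], "dr": [0, 0, 0]},
    {"offset": [0, 0, 0.0015], "dr": [0, 0, 0]}
  ]
}}

```text
time_s: 8.02
position: [0.5, -0.1298, -0.0336]
tcp_rot: [[0.995, -0.099, 0.0], [-0.099, -0.995, 0.001], [0.0, -0.001, -1.0]]
force: [-4.6, 1.9, 28.1]
opening: 0.008
grasp_force: 14.1
```

Run:
```python
from h import *
from rig import bot,viewer
plan()
s=bot.read_state();p=np.array(s["position"]);R=np.array(s["tcp_rot"]);print(s["tau"])
c=viewer.capture("scene");  g=cv2.cvtColor(c["color"],cv2.COLOR_RGB2GRAY)
for k in(0,-.03,-.04): print(k,proj(c,p+R@[0,0,k]).round(1))
X=proj(c,p+R@[0,0,-.03]).astype(int)
for r in range(X[1]-16,X[1]+8): print(r,X[0]-28,''.join('#' if v<40 else '+' if v<65 else 'o' if v<95 else '.' for v in g[r,X[0]-28:X[0]+28]))
```

```text
t 8.02 tcp [ 0.5    -0.1298 -0.0336] open 0.7 F [-4.6  1.9 28.1] q [-27.  43. 106.   0.  30.  69.]
[-1.82512170e-01 -2.85930544e+01 -5.94785303e+00  1.23974467e-01
 -1.40824009e+00 -3.05955225e-03]
0 [279.7 260.7]
-0.03 [279.2 253.7]
-0.04 [279.  251.3]
237 251 ###+o.....o+##########+++########+++########+..oooooooo.
238 251 #####o..o+##########++############++#######+oooooooooooo
239 251 ######+############++#############+######+oooooooooooooo
240 251 ##############+o+######################+oooooooooooooooo
241 251 ############oo...+################++#+oooooooooooooooooo
242 251 ##########oo......+++#############+ooooooooooooooooooooo
243 251 #########o.........o+++###########oooooooooooooooooooo+o
244 251 #+######o.........o++o+##########+oooooooooooooooooooooo
245 251 +o+#####o.......o++++++##########+oooooooooooooooooooooo
246 251 ########+....oo+++#+#+###########+oooooooooooooooooooooo
247 251 ########o...o+++#++ooo+##########+oooooooooooooooooooooo
248 251 #######+o.o+++##+ooooo+##########+oooooooooooooooooooooo
249 251 #####+ooo++#+++ooooooo+##########ooooooooooooooooooooooo
250 251 #####++++#++oooooooooo+##########ooooooooooooooooooooooo
251 251 ########++o...ooooooooo##########+oooooooooooooooooooooo
252 251 #######+o.....ooooooooo+#########ooooooooooooooooooooooo
253 251 ######o......ooooooooooo+########+oooooooooooooooooooooo
254 251 +#####.......oooooooooooo+######++oooooooooooooooooooooo
255 251 .+####.......ooooooooooooo###+oooooooooooooooooo..o.o..o
256 251 .o####.......ooooooooooooo+#+ooooooooooooooooo...oooo.oo
257 251 ..+###........oooooooooooooooooooooooooooo......o.oooooo
258 251 ...o#+o........ooooooooooooooooooooooooooo......o.oooo.o
259 251 ....ooo.......oooooooooooooooooooooooo..........o.oooooo
260 251 ...oooo........ooooooooooooooooooooo.......oo.o.oooooooo
```

Contact came at a reported z of -33.6 mm, so the true tip lies 33.5 mm behind the reported TCP along the tool axis, and the lateral position is fine. I'll build that into the planner and go back to the handle.

```bash
cat >> h.py <<'E'
_plan=plan
OFF=.0335
def plan(*w): _plan(*[(np.array(p)+OFF*R[:,2],R) for p,R in w])
E
python3 - <<'E'
from h import *
R=Rt(27); g=handle+.008*R[:,2]
plan((np.array([.52,-.05,.15]),Rt(10)),(g-.05*R[:,2],R))
E
```

```text
t 8.07 tcp [ 0.5    -0.1298 -0.0336] open 0.6 F [-2.8  1.8 23. ] q [-27.  43. 106.   0.  30.  69.]
offset [0.0179, -0.0815, -0.1505] dr [-0.04, 9.96, 0.04] rows>= 5
offset [0.082, -0.1687, -0.081] dr [-0.05, 26.96, 0.03] rows>= 5
```

{"api": "servo_tool", "payload": {
  "targets": [
    {"offset": [0, 0, -0.04], "dr": [0, 0, 0]},
    {"offset": [0.018, -0.082, -0.15], "dr": [0, 10, 0]},
    {"offset": [0.018, -0.082, -0.15], "dr": [0, 10, 0]},
    {"offset": [0.018, -0.082, -0.15], "dr": [0, 10, 0]},
    {"offset": [0.018, -0.082, -0.15], "dr": [0, 10, 0]},
    {"offset": [0.082, -0.169, -0.081], "dr": [0, 27, 0]},
    {"offset": [0.082, -0.169, -0.081], "dr": [0, 27, 0]},
    {"offset": [0.082, -0.169, -0.081], "dr": [0, 27, 0]},
    {"offset": [0.082, -0.169, -0.081], "dr": [0, 27, 0]},
    {"offset": [0.082, -0.169, -0.081], "dr": [0, 27, 0]},
    {"offset": [0.082, -0.169, -0.081], "dr": [0, 27, 0]}
  ],
  "gripper": -1
}}

```text
time_s: 8.98
position: [0.598, 0.031, 0.0438]
tcp_rot: [[0.887, -0.099, 0.451], [-0.088, -0.995, -0.045], [0.453, -0.0, -0.892]]
force: [-0.7, 0.3, 0.2]
opening: 0.756
grasp_force: 0.0
```

Run:
```python
from h import *
R=Rt(27); g=handle+.008*R[:,2]
plan((g-.05*R[:,2],R),(g,R))
```

```text
t 8.98 tcp [0.598  0.031  0.0438] open 65.8 F [-0.7  0.3  0.2] q [ -8.  37. 115.  52.   2.  35.]
offset [0.002, 0.001, -0.0033] dr [-0.03, 0.07, 0.01] rows>= 1
offset [0.002, 0.001, 0.0467] dr [-0.03, 0.07, 0.01] rows>= 2
```

Run:
```python
from h import *
R=Rt(19); g=handle-.004*ux+.008*R[:,2]
plan((g-.05*R[:,2],R),(g,R))
```

```text
t 8.98 tcp [0.598  0.031  0.0438] open 65.8 F [-0.7  0.3  0.2] q [ -8.  37. 115.  52.   2.  35.]
offset [-0.0004, 0.001, -0.005] dr [-0.03, -7.93, 0.01] rows>= 2
offset [-0.0073, 0.001, 0.0445] dr [-0.03, -7.93, 0.01] rows>= 2
```

{"api": "servo_tool", "payload": {
  "targets": [
    {"offset": [0, 0.001, -0.005], "dr": [0, -4, 0]},
    {"offset": [0, 0.001, -0.005], "dr": [0, -7.9, 0]},
    {"offset": [0, 0.001, -0.005], "dr": [0, -7.9, 0]},
    {"offset": [0, 0.001, -0.005], "dr": [0, -7.9, 0]},
    {"offset": [0, 0.001, -0.005], "dr": [0, -7.9, 0]},
    {"offset": [0, 0.001, -0.005], "dr": [0, -7.9, 0]}
  ]
}}

```text
time_s: 9.48
position: [0.5978, 0.0288, 0.0504]
tcp_rot: [[0.94, -0.098, 0.328], [-0.093, -0.995, -0.032], [0.33, 0.0, -0.944]]
force: [0.9, 0.9, 0.1]
opening: 0.997
grasp_force: 0.0
```

Run:
```python
from h import *
R=Rt(19); g=handle-.004*ux+.008*R[:,2]
plan((g-.05*R[:,2],R),(g,R))
```

```text
t 9.48 tcp [0.5978 0.0288 0.0504] open 86.8 F [0.9 0.9 0.1] q [ -8.  35. 109.   3.  17.  84.]
offset [-0.0033, -0.0012, 0.0013] dr [-0.02, -0.25, 0.05] rows>= 1
offset [-0.0035, -0.0012, 0.0513] dr [-0.02, -0.25, 0.05] rows>= 2
```

{"api": "servo_tool", "payload": {
  "targets": [
    {"offset": [-0.0035, -0.001, 0.013], "dr": [0, 0, 0]},
    {"offset": [-0.0035, -0.001, 0.026], "dr": [0, 0, 0]},
    {"offset": [-0.0035, -0.001, 0.038], "dr": [0, 0, 0]},
    {"offset": [-0.0035, -0.001, 0.045], "dr": [0, 0, 0]},
    {"offset": [-0.0035, -0.001, 0.051], "dr": [0, 0, 0]},
    {"offset": [-0.0035, -0.001, 0.051], "dr": [0, 0, 0]}
  ]
}}

```text
time_s: 9.98
position: [0.609, 0.0292, -0.0013]
tcp_rot: [[0.941, -0.099, 0.324], [-0.094, -0.995, -0.031], [0.325, -0.001, -0.946]]
force: [-0.8, -0.3, -0.6]
opening: 0.999
grasp_force: 0.0
```

{"api": "servo_tool", "payload": {
  "targets": [
    {"offset": [0, 0, 0], "dr": [0, 0, 0]},
    {"offset": [0, 0, 0], "dr": [0, 0, 0]},
    {"offset": [0, 0, 0], "dr": [0, 0, 0]},
    {"offset": [0, 0, 0], "dr": [0, 0, 0]},
    {"offset": [0, 0, 0], "dr": [0, 0, 0]},
    {"offset": [0, 0, 0], "dr": [0, 0, 0]},
    {"offset": [0, 0, 0], "dr": [0, 0, 0]}
  ],
  "gripper": 0.0
}}

```text
time_s: 10.57
position: [0.6096, 0.031, 0.0005]
tcp_rot: [[0.94, -0.099, 0.326], [-0.094, -0.995, -0.03], [0.328, -0.003, -0.945]]
force: [2.4, 9.5, 0.3]
opening: 0.667
grasp_force: 30.0
```

Run:
```python
from h import *
p=[]
for k,a in((.04,13),(.08,6),(.105,2),(.131,0)):
    R=Rt(a); p.append((handle-.004*ux+.008*R[:,2]-k*ux,R))
plan(*p)
```

```text
t 10.57 tcp [6.096e-01 3.100e-02 5.000e-04] open 58.1 F [2.4 9.5 0.3] q [ -8.  41. 108.   5.  11.  83.]
offset [-0.0401, 0.0021, -0.0129] dr [-0.15, -6.12, -0.0] rows>= 2
offset [-0.0828, 0.0021, -0.0268] dr [-0.15, -13.12, 0.01] rows>= 3
offset [-0.1093, 0.0021, -0.0357] dr [-0.15, -17.12, 0.01] rows>= 3
offset [-0.1352, 0.002, -0.0447] dr [-0.15, -19.12, 0.01] rows>= 4
```

{"api": "servo_tool", "payload": {
  "targets": [
    {"offset": [-0.01, -0.0005, -0.0033], "dr": [0, -1.5, 0]},
    {"offset": [-0.02, -0.001, -0.0065], "dr": [0, -3, 0]},
    {"offset": [-0.03, -0.001, -0.0097], "dr": [0, -4.5, 0]},
    {"offset": [-0.04, -0.001, -0.013], "dr": [0, -6.1, 0]},
    {"offset": [-0.05, -0.001, -0.0163], "dr": [0, -7.8, 0]},
    {"offset": [-0.061, -0.001, -0.02], "dr": [0, -9.5, 0]},
    {"offset": [-0.072, -0.001, -0.0234], "dr": [0, -11.3, 0]},
    {"offset": [-0.083, -0.001, -0.027], "dr": [0, -13.1, 0]},
    {"offset": [-0.083, -0.001, -0.027], "dr": [0, -13.1, 0]}
  ]
}}

```text
time_s: 11.32
position: [0.5216, 0.0397, -0.0015]
tcp_rot: [[0.99, -0.099, 0.102], [-0.099, -0.995, -0.008], [0.102, -0.002, -0.995]]
force: [-1.3, 5.6, 0.8]
opening: 0.667
grasp_force: 30.0
```

Run:
```python
from h import *
p=[]
for k,a in((.08,6),(.105,2),(.131,0)):
    R=Rt(a); p.append((handle-.004*ux+.008*R[:,2]-k*ux,R))
plan(*p)
```

```text
t 11.32 tcp [ 0.5216  0.0397 -0.0015] open 58.1 F [-1.3  5.6  0.8] q [ -8.  39. 110.   1.  25.  87.]
offset [0.0013, 0.0021, -0.0001] dr [-0.11, 0.12, 0.01] rows>= 1
offset [-0.0264, 0.0021, -0.0027] dr [-0.11, -3.88, 0.01] rows>= 1
offset [-0.0538, 0.002, -0.0055] dr [-0.11, -5.88, 0.01] rows>= 2
```

{"api": "servo_tool", "payload": {
  "targets": [
    {"offset": [-0.009, -0.001, -0.001], "dr": [0, -1.3, 0]},
    {"offset": [-0.018, -0.001, -0.002], "dr": [0, -2.6, 0]},
    {"offset": [-0.027, -0.001, -0.003], "dr": [0, -3.9, 0]},
    {"offset": [-0.036, -0.001, -0.004], "dr": [0, -4.6, 0]},
    {"offset": [-0.043, -0.001, -0.0046], "dr": [0, -5.2, 0]},
    {"offset": [-0.048, -0.001, -0.005], "dr": [0, -5.9, 0]},
    {"offset": [-0.051, -0.001, -0.0053], "dr": [0, -5.9, 0]},
    {"offset": [-0.053, -0.001, -0.0055], "dr": [0, -5.9, 0]},
    {"offset": [-0.0545, -0.001, -0.0056], "dr": [0, -5.9, 0]},
    {"offset": [-0.0545, -0.001, -0.0056], "dr": [0, -5.9, 0]}
  ]
}}

```text
time_s: 12.15
position: [0.4676, 0.0451, -0.0015]
tcp_rot: [[0.995, -0.099, 0.001], [-0.099, -0.995, 0.001], [0.001, -0.001, -1.0]]
force: [0.7, -2.2, -4.0]
opening: 0.665
grasp_force: 30.0
```

{"api": "servo_tool", "payload": {
  "targets": [
    {"offset": [-0.001, 0, 0], "dr": [0, 0, 0]},
    {"offset": [-0.002, 0, 0], "dr": [0, 0, 0]},
    {"offset": [-0.003, 0, 0], "dr": [0, 0, 0]},
    {"offset": [-0.003, 0, 0], "dr": [0, 0, 0]}
  ]
}}

```text
time_s: 12.48
position: [0.4658, 0.0452, -0.0015]
tcp_rot: [[0.995, -0.099, 0.003], [-0.099, -0.995, 0.001], [0.003, -0.001, -1.0]]
force: [2.9, -2.9, -3.7]
opening: 0.664
grasp_force: 30.0
```

{"api": "servo_tool", "payload": {
  "targets": [
    {"offset": [0.0015, 0, 0], "dr": [0, 0, 0]},
    {"offset": [0.0015, 0, 0], "dr": [0, 0, 0]},
    {"offset": [0.0015, 0, 0], "dr": [0, 0, 0]},
    {"offset": [0.0015, 0, 0], "dr": [0, 0, 0]},
    {"offset": [0.0015, 0, -0.03], "dr": [0, 0, 0]},
    {"offset": [0.0015, 0, -0.06], "dr": [0, 0, 0]},
    {"offset": [0, 0.06, -0.1], "dr": [0, 0, 0]},
    {"offset": [0, 0.12, -0.13], "dr": [0, 0, 0]},
    {"offset": [0, 0.18, -0.13], "dr": [0, 0, 0]},
    {"offset": [0, 0.18, -0.13], "dr": [0, 0, 0]},
    {"offset": [0, 0.18, -0.13], "dr": [0, 0, 0]}
  ],
  "gripper": -1
}}

```text
time_s: 13.4
position: [0.4471, -0.1365, 0.1295]
tcp_rot: [[0.995, -0.1, 0.003], [-0.1, -0.995, -0.0], [0.003, 0.0, -1.0]]
force: [0.6, -0.5, 0.2]
opening: 0.999
grasp_force: 0.0
```

Run:
```python
from h import *
from rig import viewer,bot
_plan()
c=viewer.capture("top"); pickle.dump(c,open("top2.pkl","wb")); i=c["color"][:,:,::-1]
rack=np.array([.624,.0277,.031])-.014*ux
for a in(-78,-26,26,78): print(a,proj(c,rack+a/1000*uy).round(1))
cv2.imwrite("pics/drawer.png",cv2.convertScaleAbs(cv2.resize(i[130:205,250:375],None,fx=6,fy=6,interpolation=cv2.INTER_CUBIC),alpha=1.4))
```

```text
Traceback (most recent call last):
NameError: name '_plan' is not defined. Did you mean: 'plan'?
```

Run:
```python
from h import *
from rig import viewer
c=viewer.capture("top"); pickle.dump(c,open("top2.pkl","wb")); i=c["color"][:,:,::-1]
rack=np.array([.624,.0277,.031])-.014*ux
for a in(-78,-26,26,78): print(a,((proj(c,rack+a/1000*uy)-[250,130]+.5)*6-.5).round(1))
cv2.imwrite("pics/drawer.png",cv2.convertScaleAbs(cv2.resize(i[130:205,250:375],None,fx=6,fy=6,interpolation=cv2.INTER_CUBIC),alpha=1.4))
```

```text
-78 [512.9 190.8]
-26 [407.8 179.9]
26 [303. 169.]
78 [198.4 158.1]
```

View pics/drawer.png

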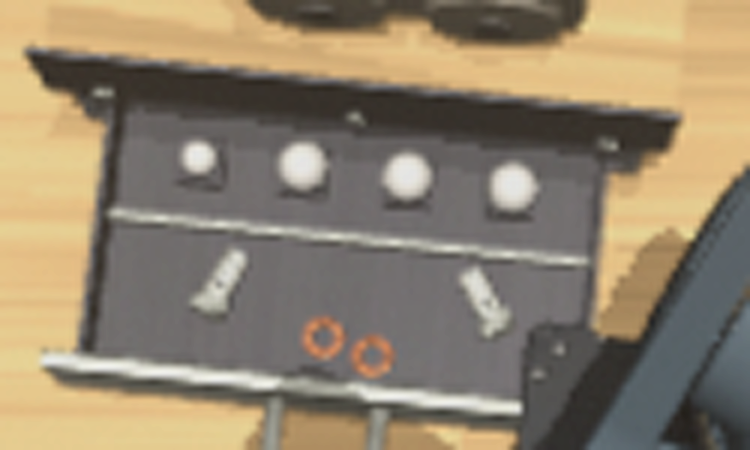

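The crop shows the small odd ball at (198,157) in the leftmost cup. The 25 mm balls are at (302,166), (407,177) and (512,187), each within about 1.4 mm of the predicted cup positions (y = +26, -26, -78). I'll start with the ball at y = +26.

```bash
sed -i 's/^_plan=plan/base_plan=plan/; s/def plan(\*w): _plan/def plan(*w): base_plan/' h.py
cat >> h.py <<'E'
rack=np.array([.624,.0277,.031])-.0128*ux
ball=lambda a:rack+a/1000*uy
def pocket(ang,dz=.0015):
    a=np.radians(ang); return np.array([.481+.06*np.cos(a),-.3252+.06*np.sin(a),.0325+dz])
def yd(d): return np.array([np.cos(np.radians(d)),np.sin(np.radians(d)),0])
G=.005
def pick(a,back=0,t=25): R=Rt(t); return (ball(a)+(G-back)*R[:,2],R)
def place(ang,d,up=0): R=Rt(0,yd(d)); return (pocket(ang)+G*R[:,2]+up*ez,R)
E
python3 - <<'E'
from h import *
plan((np.array([.50,.0,.15]),Rt(10)),pick(26,.08))
E
```

```text
t 13.45 tcp [ 0.4488 -0.1412  0.1303] open 87.3 F [ 0.2 -2.5  0.5] q [-31.  24. 108.  -0.  48.  65.]
offset [0.0422, -0.1458, 0.013] dr [0.26, 9.6, -0.15] rows>= 4
offset [0.1262, -0.2121, 0.0617] dr [0.28, 24.6, -0.11] rows>= 7
```

{"api": "servo_tool", "payload": {
  "targets": [
    {"offset": [0.042, -0.146, 0.013], "dr": [0, 9.6, 0]},
    {"offset": [0.042, -0.146, 0.013], "dr": [0, 9.6, 0]},
    {"offset": [0.042, -0.146, 0.013], "dr": [0, 9.6, 0]},
    {"offset": [0.126, -0.212, 0.062], "dr": [0.3, 24.6, 0]},
    {"offset": [0.126, -0.212, 0.062], "dr": [0.3, 24.6, 0]},
    {"offset": [0.126, -0.212, 0.062], "dr": [0.3, 24.6, 0]},
    {"offset": [0.126, -0.212, 0.062], "dr": [0.3, 24.6, 0]},
    {"offset": [0.126, -0.212, 0.062], "dr": [0.3, 24.6, 0]},
    {"offset": [0.126, -0.212, 0.062], "dr": [0.3, 24.6, 0]},
    {"offset": [0.126, -0.212, 0.062], "dr": [0.3, 24.6, 0]},
    {"offset": [0.126, -0.212, 0.062], "dr": [0.3, 24.6, 0]},
    {"offset": [0.126, -0.212, 0.062], "dr": [0.3, 24.6, 0]}
  ],
  "gripper": 0.12
}}

```text
time_s: 14.45
position: [0.593, 0.064, 0.0671]
tcp_rot: [[0.904, -0.099, 0.416], [-0.093, -0.995, -0.036], [0.417, -0.006, -0.909]]
force: [0.1, -0.0, -0.4]
opening: 0.441
grasp_force: 0.0
```

Run:
```python
from h import *
plan(pick(26,.08),pick(26))
```

```text
t 14.45 tcp [0.593  0.064  0.0671] open 38.4 F [ 0.1 -0.  -0.4] q [ -4.  33. 113.  -1.   9.  92.]
offset [0.0044, 0.007, 0.0003] dr [-0.33, 0.33, -0.15] rows>= 1
offset [0.0049, 0.0075, 0.0803] dr [-0.33, 0.33, -0.15] rows>= 2
```

{"api": "servo_tool", "payload": {
  "targets": [
    {"offset": [0.0044, 0.007, 0], "dr": [-0.3, 0.3, 0]},
    {"offset": [0.0044, 0.007, 0], "dr": [-0.3, 0.3, 0]},
    {"offset": [0.0044, 0.007, 0], "dr": [-0.3, 0.3, 0]},
    {"offset": [0.0044, 0.007, 0], "dr": [-0.3, 0.3, 0]}
  ]
}}

```text
time_s: 14.78
position: [0.597, 0.0568, 0.0686]
tcp_rot: [[0.902, -0.101, 0.421], [-0.092, -0.995, -0.041], [0.423, -0.002, -0.906]]
force: [0.1, -0.5, 0.3]
opening: 0.443
grasp_force: 0.0
```

Run:
```python
from h import *
plan(pick(26,.08),pick(26))
```

```text
t 14.78 tcp [0.597  0.0568 0.0686] open 38.6 F [ 0.1 -0.5  0.3] q [ -5.  33. 113.  -1.   9.  92.]
offset [-0.0005, 0.0003, -0.0002] dr [-0.04, 0.0, -0.12] rows>= 1
offset [-0.0005, 0.0004, 0.0798] dr [-0.04, 0.0, -0.12] rows>= 2
```

{"api": "servo_tool", "payload": {
  "targets": [
    {"offset": [0, 0, 0.018], "dr": [0, 0, 0]},
    {"offset": [0, 0, 0.036], "dr": [0, 0, 0]},
    {"offset": [0, 0, 0.052], "dr": [0, 0, 0]},
    {"offset": [0, 0, 0.064], "dr": [0, 0, 0]},
    {"offset": [0, 0, 0.073], "dr": [0, 0, 0]},
    {"offset": [0, 0, 0.08], "dr": [0, 0, 0]},
    {"offset": [0, 0, 0.08], "dr": [0, 0, 0]},
    {"offset": [0, 0, 0.08], "dr": [0, 0, 0]}
  ]
}}

```text
time_s: 15.45
position: [0.6304, 0.0542, -0.0044]
tcp_rot: [[0.902, -0.1, 0.42], [-0.091, -0.995, -0.041], [0.422, -0.001, -0.907]]
force: [-1.0, -0.4, -0.0]
opening: 0.44
grasp_force: 0.0
```

Run:
```python
from h import *
plan(pick(26))
```

```text
t 15.45 tcp [ 0.6304  0.0542 -0.0044] open 38.3 F [-1.  -0.4 -0. ] q [ -5.  43. 110.  -5.   2.  95.]
offset [-0.0, 0.001, -0.0005] dr [-0.06, 0.05, -0.06] rows>= 1
```

{"api": "servo_tool", "payload": {
  "targets": [
    {"offset": [0, 0.001, 0], "dr": [0, 0, 0]},
    {"offset": [0, 0.001, 0], "dr": [0, 0, 0]},
    {"offset": [0, 0.001, 0], "dr": [0, 0, 0]},
    {"offset": [0, 0.001, 0], "dr": [0, 0, 0]},
    {"offset": [0, 0.001, 0], "dr": [0, 0, 0]}
  ],
  "gripper": 1
}}

```text
time_s: 15.87
position: [0.6313, 0.0535, -0.0028]
tcp_rot: [[0.901, -0.099, 0.423], [-0.091, -0.995, -0.041], [0.425, -0.002, -0.905]]
force: [-1.6, 1.6, 5.8]
opening: 0.267
grasp_force: 30.0
```

{"api": "servo_tool", "payload": {
  "targets": [
    {"offset": [0, 0, -0.004], "dr": [0, 0, 0]},
    {"offset": [0, 0, -0.01], "dr": [0, 0, 0]},
    {"offset": [0, 0, -0.02], "dr": [0, 0, 0]},
    {"offset": [0, 0, -0.02], "dr": [0, 0, 0]}
  ]
}}

```text
time_s: 16.2
position: [0.6213, 0.054, 0.0154]
tcp_rot: [[0.902, -0.1, 0.421], [-0.091, -0.995, -0.041], [0.423, -0.002, -0.906]]
force: [-0.1, 0.8, -0.7]
opening: 0.268
grasp_force: 30.0
```

Run:
```python
from h import *
from rig import bot
print(bot.read_state()["grasp_force"])
plan((np.array([.56,.0,.15]),Rt(15)),(np.array([.52,-.2,.15]),Rt(0)),place(115.1,-154.9,.06))
```

```text
29.999891817569733
t 16.2 tcp [0.6213 0.054  0.0154] open 23.3 F [-0.1  0.8 -0.7] q [ -5.  41. 111.  -2.   4.  93.]
offset [0.0008, 0.0597, -0.1126] dr [-0.07, -10.0, -0.07] rows>= 4
offset [-0.0254, 0.2628, -0.1239] dr [-0.08, -25.0, -0.06] rows>= 7
offset [-0.1028, 0.3398, -0.0928] dr [-12.98, -22.68, 58.16] rows>= 9
```

{"api": "servo_tool", "payload": {
  "targets": [
    {"offset": [0, 0, -0.03], "dr": [0, 0, 0]},
    {"offset": [0, 0, -0.06], "dr": [0, 0, 0]},
    {"offset": [0.001, 0.06, -0.113], "dr": [0, -10, 0]},
    {"offset": [0.001, 0.06, -0.113], "dr": [0, -10, 0]},
    {"offset": [0.001, 0.06, -0.113], "dr": [0, -10, 0]},
    {"offset": [-0.025, 0.263, -0.124], "dr": [0, -25, 0]},
    {"offset": [-0.025, 0.263, -0.124], "dr": [0, -25, 0]},
    {"offset": [-0.025, 0.263, -0.124], "dr": [0, -25, 0]},
    {"offset": [-0.025, 0.263, -0.124], "dr": [0, -25, 0]},
    {"offset": [-0.025, 0.263, -0.124], "dr": [0, -25, 0]},
    {"offset": [-0.103, 0.34, -0.093], "dr": [-13, -22.7, 58.2]},
    {"offset": [-0.103, 0.34, -0.093], "dr": [-13, -22.7, 58.2]},
    {"offset": [-0.103, 0.34, -0.093], "dr": [-13, -22.7, 58.2]},
    {"offset": [-0.103, 0.34, -0.093], "dr": [-13, -22.7, 58.2]},
    {"offset": [-0.103, 0.34, -0.093], "dr": [-13, -22.7, 58.2]},
    {"offset": [-0.103, 0.34, -0.093], "dr": [-13, -22.7, 58.2]},
    {"offset": [-0.103, 0.34, -0.093], "dr": [-13, -22.7, 58.2]},
    {"offset": [-0.103, 0.34, -0.093], "dr": [-13, -22.7, 58.2]},
    {"offset": [-0.103, 0.34, -0.093], "dr": [-13, -22.7, 58.2]},
    {"offset": [-0.103, 0.34, -0.093], "dr": [-13, -22.7, 58.2]}
  ]
}}

```text
time_s: 17.87
position: [0.4558, -0.2711, 0.0544]
tcp_rot: [[0.423, -0.906, -0.001], [-0.906, -0.423, -0.0], [-0.0, 0.001, -1.0]]
force: [0.1, 0.1, -0.1]
opening: 0.266
grasp_force: 30.0
```

Run:
```python
from h import *
from rig import bot,viewer
plan(place(115.1,-154.9,.03),place(115.1,-154.9))
s=bot.read_state();p=np.array(s["position"]);R=np.array(s["tcp_rot"])
c=viewer.capture("scene"); g=cv2.cvtColor(c["color"],cv2.COLOR_RGB2GRAY)
b=p+R@[0,0,-OFF-.005]; X=proj(c,b); print("pred ball",X, "tip",proj(c,p+R@[0,0,-OFF]), "pocket",proj(c,pocket(115.1,0)))
x,y=X.astype(int)
for r in range(y-16,y+18): print(r,x-24,''.join('#' if v<40 else '+' if v<70 else '.' if v<170 else 'O' for v in g[r,x-24:x+24]))
```

```text
t 17.87 tcp [ 0.4558 -0.2711  0.0544] open 23.1 F [ 0.1  0.1 -0.1] q [-43.  35. 102.  -0.  43. 112.]
offset [-0.0003, 0.0002, 0.0289] dr [0.04, 0.02, -0.08] rows>= 1
offset [-0.0003, 0.0001, 0.0589] dr [0.04, 0.02, -0.08] rows>= 2
pred ball [218.97766013 246.87961138] tip [219.31237976 248.24690174] pocket [222.87060407 262.61818366]
230 194 ###+++################++########################
231 194 ###++++++++#############+++#####################
232 194 ####++++++++++##################################
233 194 #####+...+#++++#################################
234 194 .+##+.....+#####################################
235 194 O.........+#####################################
236 194 OO.........+###############+++####++############
237 194 O........O..###############..+####..############
238 194 .......OOOO.+##############+++++#+..############
239 194 ......OOOOO.+#############++++++++++############
240 194 .....OOOOOOO.+############+++##++++++###########
241 194 ...OOOOOOOOO.+#############+###+++++++##########
242 194 ..OOOOOOOOOOO.+###################++++##########
243 194 OOOOOOOOOOOOO.+
[... 473 characters left out ...]
................
252 194 .OO........................+##+.................
253 194 ...........................+##..................
254 194 ................++.........+++.+................
255 194 ...............++++++.....++++++++..............
256 194 .......++......++++++++..++++++++++++++.........
257 194 .....++++......++++..+++++++++++++++.+++++......
258 194 ....++++++....+++++++++++++++++++++++++++++.....
259 194 ....++++++++..++...+++++++++++++++++++++++++....
260 194 ..+++++.++++++.......+........+++.++.+++.+++++..
261 194 ..+++++++..++........................+++++++++..
262 194 ....+++++++++........++.............+++++++++++.
263 194 .......+++++........+++++...........++++++++++++
```

{"api": "servo_tool", "payload": {
  "targets": [
    {"offset": [0, 0, 0.015], "dr": [0, 0, 0]},
    {"offset": [0, 0, 0.03], "dr": [0, 0, 0]},
    {"offset": [0, 0, 0.042], "dr": [0, 0, 0]},
    {"offset": [0, 0, 0.048], "dr": [0, 0, 0]},
    {"offset": [0, 0, 0.048], "dr": [0, 0, 0]}
  ]
}}

```text
time_s: 18.33
position: [0.4552, -0.2704, 0.0051]
tcp_rot: [[0.424, -0.906, -0.003], [-0.906, -0.424, 0.002], [-0.003, 0.002, -1.0]]
force: [0.0, -0.3, -0.2]
opening: 0.266
grasp_force: 30.0
```

{"api": "servo_tool", "payload": {
  "targets": [
    {"offset": [0, 0, 0.0015], "dr": [0, 0, 0]},
    {"offset": [0, 0, 0.003], "dr": [0, 0, 0]},
    {"offset": [0, 0, 0.003], "dr": [0, 0, 0]}
  ]
}}

```text
time_s: 18.58
position: [0.4564, -0.2714, 0.0037]
tcp_rot: [[0.424, -0.906, -0.0], [-0.906, -0.424, -0.001], [0.001, 0.0, -1.0]]
force: [-0.6, 0.2, -0.7]
opening: 0.267
grasp_force: 30.0
```

{"api": "servo_tool", "payload": {
  "targets": [
    {"offset": [0, 0, 0.0015], "dr": [0, 0, 0]},
    {"offset": [0, 0, 0.003], "dr": [0, 0, 0]},
    {"offset": [0, 0, 0.003], "dr": [0, 0, 0]}
  ]
}}

```text
time_s: 18.83
position: [0.456, -0.2711, 0.0003]
tcp_rot: [[0.424, -0.906, -0.001], [-0.906, -0.424, -0.0], [-0.0, 0.001, -1.0]]
force: [-0.1, 1.3, -1.9]
opening: 0.269
grasp_force: 30.0
```

{"api": "servo_tool", "payload": {
  "targets": [
    {"offset": [0, 0, 0.0015], "dr": [0, 0, 0]},
    {"offset": [0, 0, 0.003], "dr": [0, 0, 0]},
    {"offset": [0, 0, 0.003], "dr": [0, 0, 0]}
  ]
}}

```text
time_s: 19.08
position: [0.4559, -0.271, -0.003]
tcp_rot: [[0.424, -0.906, -0.001], [-0.906, -0.424, 0.0], [-0.001, 0.001, -1.0]]
force: [0.2, 0.3, -0.4]
opening: 0.272
grasp_force: 30.0
```

{"api": "servo_tool", "payload": {
  "targets": [
    {"offset": [0, 0, 0.001], "dr": [0, 0, 0]},
    {"offset": [0, 0, 0.0015], "dr": [0, 0, 0]}
  ]
}}

```text
time_s: 19.25
position: [0.4559, -0.2707, -0.0041]
tcp_rot: [[0.423, -0.906, -0.001], [-0.906, -0.423, 0.001], [-0.001, 0.001, -1.0]]
force: [0.1, 1.9, 4.5]
opening: 0.271
grasp_force: 30.0
```

Run:
```python
from h import *
plan(place(115.1,-154.9))
```

```text
t 19.25 tcp [ 0.4559 -0.2707 -0.0041] open 23.5 F [0.1 1.9 4.5] q [-43.  41. 104.  -0.  36. 112.]
offset [-0.0001, 0.0004, 0.0004] dr [0.04, 0.06, -0.05] rows>= 1
```

Contact came right at the expected height, so I'll release gently, retreat and plan the next pick.

{"api": "servo_tool", "payload": {
  "targets": [
    {"offset": [0, 0, 0], "dr": [0, 0, 0]},
    {"offset": [0, 0, 0], "dr": [0, 0, 0]},
    {"offset": [0, 0, 0], "dr": [0, 0, 0]},
    {"offset": [0, 0, 0], "dr": [0, 0, 0]},
    {"offset": [0, 0, -0.01], "dr": [0, 0, 0]},
    {"offset": [0, 0, -0.03], "dr": [0, 0, 0]},
    {"offset": [0, 0, -0.07], "dr": [0, 0, 0]},
    {"offset": [0, 0, -0.11], "dr": [0, 0, 0]},
    {"offset": [0, 0, -0.12], "dr": [0, 0, 0]}
  ],
  "gripper": 0.12
}}

```text
time_s: 20.0
position: [0.4591, -0.2737, 0.1217]
tcp_rot: [[0.424, -0.906, 0.007], [-0.906, -0.424, -0.007], [0.01, -0.003, -1.0]]
force: [0.3, -0.4, 0.8]
opening: 0.437
grasp_force: 0.0
```

Run:
```python
from h import *
from rig import viewer
plan((np.array([.52,-.2,.15]),Rt(0)),(np.array([.55,-.04,.14]),Rt(15)),pick(-26,.08))
c=viewer.capture("scene"); g=cv2.cvtColor(c["color"],cv2.COLOR_RGB2GRAY)
for a in(115.1,205.1,25.1,295.1):
    X=proj(c,pocket(a,0)); print(a,X.round(1)); x,y=X.round().astype(int)
    for r in range(y-9,y+10): print(''.join(' .:-=+*#%@'[min(9,v//26)] for v in g[r,x-12:x+13]))
    if a>200: break
```

```text
t 20.0 tcp [ 0.4591 -0.2737  0.1217] open 38.0 F [ 0.3 -0.4  0.8] q [-43.  28.  99.  -0.  52. 112.]
offset [-0.041, -0.0864, 0.0051] dr [0.11, -0.6, -59.22] rows>= 9
offset [-0.1688, -0.1888, 0.013] dr [7.86, 13.03, -58.84] rows>= 9
offset [-0.1968, -0.2376, 0.052] dr [13.02, 22.12, -58.2] rows>= 9
115.1 [222.9 262.6]
==========-::::::----:--:
==========-::::::::::::--
:====+====-:::::::::::::-
:::-=====-:::::::::::::::
:::::-==-::::::::::::::::
::::::::::-----::::::::::
::::::::---===--:::::::::
:::::::--=====--::-::::::
:::::::--=====-=-::::::::
::::::::-=======-::::::::
==-:::::--====--:::::::::
==-::::::-===---:::::::::
=--::::::------:::::-::::
=--=----:::--::::::-=-:::
======----::...::::::::::
-=-=-====---:::::::::::::
----==-=====--:::::::::::
----=-===-===--::::::::::
------=--======--::::::::
205.1 [188.2 272.6]
*********++++++++++++=---
*******+++++++++++++=----
******+++++++++++++=-----
*****++++*++++=+++=------
****+++++***==--==-------
***++++++##*+==----------
**++++++*##+++==-:-------
*+++++++*###*+==-::-----=
*++++++**####*==-::--==-=
++++++++**###*+=-::------
++++++++++***+=--:---=---
+++++++===++==--::--==-==
+++++++=-------::-----===
+++++++==-::::-=======***
++++++====-::=+**********
++++++====-=+++*####*****
++++++==-==+++***#*#*****
+++++==-=+++++******#****
+++++==+++++++*****#****#
```

The first ball shows seated in the 115° pocket at (222.5,262.6), with (222.9,262.6) predicted. Next is the ball at y = -26.

{"api": "servo_tool", "payload": {
  "targets": [
    {"offset": [-0.041, -0.086, -0.01], "dr": [0, 0, -59]},
    {"offset": [-0.041, -0.086, -0.01], "dr": [0, 0, -59]},
    {"offset": [-0.041, -0.086, -0.01], "dr": [0, 0, -59]},
    {"offset": [-0.041, -0.086, -0.01], "dr": [0, 0, -59]},
    {"offset": [-0.169, -0.189, 0.01], "dr": [7.9, 13, -58.8]},
    {"offset": [-0.169, -0.189, 0.01], "dr": [7.9, 13, -58.8]},
    {"offset": [-0.169, -0.189, 0.01], "dr": [7.9, 13, -58.8]},
    {"offset": [-0.169, -0.189, 0.01], "dr": [7.9, 13, -58.8]},
    {"offset": [-0.169, -0.189, 0.01], "dr": [7.9, 13, -58.8]},
    {"offset": [-0.169, -0.189, 0.01], "dr": [7.9, 13, -58.8]},
    {"offset": [-0.169, -0.189, 0.01], "dr": [7.9, 13, -58.8]},
    {"offset": [-0.197, -0.238, 0.052], "dr": [13, 22.1, -58.2]},
    {"offset": [-0.197, -0.238, 0.052], "dr": [13, 22.1, -58.2]},
    {"offset": [-0.197, -0.238, 0.052], "dr": [13, 22.1, -58.2]},
    {"offset": [-0.197, -0.238, 0.052], "dr": [13, 22.1, -58.2]},
    {"offset": [-0.197, -0.238, 0.052], "dr": [13, 22.1, -58.2]},
    {"offset": [-0.197, -0.238, 0.052], "dr": [13, 22.1, -58.2]},
    {"offset": [-0.197, -0.238, 0.052], "dr": [13, 22.1, -58.2]}
  ]
}}

```text
time_s: 21.55
position: [0.5901, 0.0065, 0.0653]
tcp_rot: [[0.904, -0.102, 0.416], [-0.095, -0.995, -0.037], [0.418, -0.006, -0.909]]
force: [-0.1, 0.1, 1.0]
opening: 0.437
grasp_force: 0.0
```

Run:
```python
from h import *
plan(pick(-26,.08),pick(-26))
```

```text
t 21.55 tcp [0.5901 0.0065 0.0653] open 38.1 F [-0.1  0.1  1. ] q [-12.  33. 114.  20.   8.  65.]
offset [0.0025, 0.0015, -0.0025] dr [-0.27, 0.31, -0.27] rows>= 1
offset [0.0029, 0.0019, 0.0775] dr [-0.27, 0.31, -0.27] rows>= 2
```

{"api": "servo_tool", "payload": {
  "targets": [
    {"offset": [0.0025, 0.0015, 0], "dr": [-0.3, 0.3, -0.3]},
    {"offset": [0.0025, 0.0015, 0], "dr": [-0.3, 0.3, -0.3]},
    {"offset": [0.0025, 0.0015, 0.018], "dr": [-0.3, 0.3, -0.3]},
    {"offset": [0.0027, 0.0017, 0.034], "dr": [-0.3, 0.3, -0.3]},
    {"offset": [0.0027, 0.0017, 0.05], "dr": [-0.3, 0.3, -0.3]},
    {"offset": [0.0027, 0.0017, 0.05], "dr": [-0.3, 0.3, -0.3]},
    {"offset": [0.0027, 0.0017, 0.05], "dr": [-0.3, 0.3, -0.3]}
  ]
}}

```text
time_s: 22.13
position: [0.6114, 0.004, 0.0193]
tcp_rot: [[0.904, -0.098, 0.417], [-0.089, -0.995, -0.041], [0.419, -0.0, -0.908]]
force: [-0.8, 0.6, 0.5]
opening: 0.443
grasp_force: 0.0
```

Run:
```python
from h import *
plan(pick(-26))
```

```text
t 22.13 tcp [0.6114 0.004  0.0193] open 38.5 F [-0.8  0.6  0.5] q [-11.  40. 113.  38.   4.  47.]
offset [0.0027, 0.0012, 0.0268] dr [-0.03, 0.23, 0.06] rows>= 1
```

{"api": "servo_tool", "payload": {
  "targets": [
    {"offset": [0.002, 0.001, 0.008], "dr": [0, 0.2, 0]},
    {"offset": [0.002, 0.001, 0.016], "dr": [0, 0.2, 0]},
    {"offset": [0.002, 0.001, 0.022], "dr": [0, 0.2, 0]},
    {"offset": [0.002, 0.001, 0.027], "dr": [0, 0.2, 0]},
    {"offset": [0.002, 0.001, 0.027], "dr": [0, 0.2, 0]},
    {"offset": [0.002, 0.001, 0.027], "dr": [0, 0.2, 0]}
  ]
}}

```text
time_s: 22.63
position: [0.6243, 0.0021, -0.0034]
tcp_rot: [[0.902, -0.097, 0.421], [-0.088, -0.995, -0.041], [0.423, 0.0, -0.906]]
force: [-0.1, 0.1, -0.7]
opening: 0.442
grasp_force: 0.0
```

Run:
```python
from h import *
plan(pick(-26))
```

```text
t 22.63 tcp [ 0.6243  0.0021 -0.0034] open 38.5 F [-0.1  0.1 -0.7] q [-11.  43. 111.  66.   3.  19.]
offset [0.0004, 0.0006, 0.0007] dr [-0.04, -0.05, 0.12] rows>= 1
```

{"api": "servo_tool", "payload": {
  "targets": [
    {"offset": [0, 0.0005, 0.0005], "dr": [0, 0, 0]},
    {"offset": [0, 0.0005, 0.0005], "dr": [0, 0, 0]},
    {"offset": [0, 0.0005, 0.0005], "dr": [0, 0, 0]},
    {"offset": [0, 0.0005, 0.0005], "dr": [0, 0, 0]},
    {"offset": [0, 0.0005, 0.0005], "dr": [0, 0, 0]},
    {"offset": [0, 0, -0.005], "dr": [0, 0, 0]},
    {"offset": [0, 0, -0.02], "dr": [0, 0, 0]},
    {"offset": [0, 0, -0.04], "dr": [0, 0, 0]},
    {"offset": [0, 0, -0.06], "dr": [0, 0, 0]},
    {"offset": [0, 0, -0.06], "dr": [0, 0, 0]}
  ],
  "gripper": 1
}}

```text
time_s: 23.47
position: [0.5982, 0.0044, 0.0512]
tcp_rot: [[0.902, -0.097, 0.421], [-0.087, -0.995, -0.043], [0.423, 0.002, -0.906]]
force: [-1.1, -0.2, -0.0]
opening: 0.267
grasp_force: 30.0
```

Run:
```python
from h import *
plan((np.array([.55,-.06,.15]),Rt(12)),(np.array([.53,-.2,.14]),Rt(0)),place(25.1,-64.9,.05))
```

```text
t 23.47 tcp [0.5982 0.0044 0.0512] open 23.3 F [-1.1 -0.2 -0. ] q [-12.  35. 114.  24.   6.  61.]
offset [-0.0036, 0.0689, -0.0744] dr [0.05, -13.03, 0.16] rows>= 3
offset [-0.0203, 0.2101, -0.0701] dr [0.07, -25.03, 0.15] rows>= 6
offset [-0.0326, 0.3088, -0.0083] dr [6.79, -24.4, -30.15] rows>= 8
```

{"api": "servo_tool", "payload": {
  "targets": [
    {"offset": [-0.004, 0.069, -0.074], "dr": [0, -13, 0]},
    {"offset": [-0.004, 0.069, -0.074], "dr": [0, -13, 0]},
    {"offset": [-0.004, 0.069, -0.074], "dr": [0, -13, 0]},
    {"offset": [-0.02, 0.21, -0.07], "dr": [0, -25, 0]},
    {"offset": [-0.02, 0.21, -0.07], "dr": [0, -25, 0]},
    {"offset": [-0.02, 0.21, -0.07], "dr": [0, -25, 0]},
    {"offset": [-0.02, 0.21, -0.07], "dr": [0, -25, 0]},
    {"offset": [-0.033, 0.309, -0.008], "dr": [6.8, -24.4, -30.1]},
    {"offset": [-0.033, 0.309, -0.008], "dr": [6.8, -24.4, -30.1]},
    {"offset": [-0.033, 0.309, -0.008], "dr": [6.8, -24.4, -30.1]},
    {"offset": [-0.033, 0.309, -0.008], "dr": [6.8, -24.4, -30.1]},
    {"offset": [-0.033, 0.309, -0.008], "dr": [6.8, -24.4, -30.1]},
    {"offset": [-0.033, 0.309, -0.008], "dr": [6.8, -24.4, -30.1]},
    {"offset": [-0.033, 0.309, -0.008], "dr": [6.8, -24.4, -30.1]},
    {"offset": [-0.033, 0.309, -0.008], "dr": [6.8, -24.4, -30.1]}
  ]
}}

```text
time_s: 24.72
position: [0.5357, -0.2994, 0.0434]
tcp_rot: [[0.906, 0.423, -0.001], [0.423, -0.906, 0.001], [-0.0, -0.002, -1.0]]
force: [0.3, 0.5, -1.2]
opening: 0.269
grasp_force: 30.0
```

Run:
```python
from h import *
plan(place(25.1,-64.9))
```

```text
t 24.72 tcp [ 0.5357 -0.2994  0.0434] open 23.4 F [ 0.3  0.5 -1.2] q [-40.  40.  90.   0.  50.  25.]
offset [-0.0005, 0.0002, 0.0479] dr [-0.09, 0.0, -0.09] rows>= 2
```

Contact last time came at a reported z of about -0.004. I'll descend to 2 mm above that, then creep.

{"api": "servo_tool", "payload": {
  "targets": [
    {"offset": [-0.0005, 0, 0.015], "dr": [0, 0, 0]},
    {"offset": [-0.0005, 0, 0.028], "dr": [0, 0, 0]},
    {"offset": [-0.0005, 0, 0.037], "dr": [0, 0, 0]},
    {"offset": [-0.0005, 0, 0.043], "dr": [0, 0, 0]},
    {"offset": [-0.0005, 0, 0.045], "dr": [0, 0, 0]},
    {"offset": [-0.0005, 0, 0.045], "dr": [0, 0, 0]}
  ]
}}

```text
time_s: 25.22
position: [0.535, -0.2994, -0.0023]
tcp_rot: [[0.906, 0.423, -0.002], [0.423, -0.906, 0.003], [-0.001, -0.003, -1.0]]
force: [0.3, 0.3, -0.8]
opening: 0.268
grasp_force: 30.0
```

{"api": "servo_tool", "payload": {
  "targets": [
    {"offset": [0, 0, 0.001], "dr": [0, 0, 0]},
    {"offset": [0, 0, 0.0015], "dr": [0, 0, 0]}
  ]
}}

```text
time_s: 25.38
position: [0.5357, -0.3001, -0.0027]
tcp_rot: [[0.906, 0.423, 0.0], [0.423, -0.906, 0.001], [0.001, -0.001, -1.0]]
force: [-0.6, 0.9, 0.1]
opening: 0.27
grasp_force: 30.0
```

{"api": "servo_tool", "payload": {
  "targets": [
    {"offset": [0, 0, 0.0005], "dr": [0, 0, 0]},
    {"offset": [0, 0, 0.001], "dr": [0, 0, 0]}
  ]
}}

```text
time_s: 25.55
position: [0.5356, -0.3, -0.0037]
tcp_rot: [[0.906, 0.423, -0.0], [0.423, -0.906, 0.001], [0.0, -0.001, -1.0]]
force: [-0.5, -1.2, -0.9]
opening: 0.266
grasp_force: 30.0
```

{"api": "servo_tool", "payload": {
  "targets": [
    {"offset": [0, 0, 0.0005], "dr": [0, 0, 0]},
    {"offset": [0, 0, 0.001], "dr": [0, 0, 0]}
  ]
}}

```text
time_s: 25.72
position: [0.5354, -0.3001, -0.0047]
tcp_rot: [[0.906, 0.424, -0.0], [0.424, -0.906, 0.001], [0.0, -0.001, -1.0]]
force: [-1.2, -1.5, 4.0]
opening: 0.27
grasp_force: 30.0
```

{"api": "servo_tool", "payload": {
  "targets": [
    {"offset": [0, 0, 0], "dr": [0, 0, 0]},
    {"offset": [0, 0, 0], "dr": [0, 0, 0]},
    {"offset": [0, 0, 0], "dr": [0, 0, 0]},
    {"offset": [0, 0, 0], "dr": [0, 0, 0]},
    {"offset": [0, 0, -0.01], "dr": [0, 0, 0]},
    {"offset": [0, 0, -0.03], "dr": [0, 0, 0]},
    {"offset": [0, 0, -0.07], "dr": [0, 0, 0]},
    {"offset": [0, 0, -0.11], "dr": [0, 0, 0]},
    {"offset": [0, 0, -0.12], "dr": [0, 0, 0]}
  ],
  "gripper": 0.12
}}

```text
time_s: 26.47
position: [0.5389, -0.3026, 0.1219]
tcp_rot: [[0.906, 0.424, 0.008], [0.424, -0.906, -0.006], [0.005, 0.009, -1.0]]
force: [0.3, -0.6, -0.2]
opening: 0.442
grasp_force: 0.0
```

Run:
```python
from h import *
from rig import viewer
plan((np.array([.53,-.2,.15]),Rt(8)),(np.array([.55,-.08,.14]),Rt(15)),pick(-78,.08))
c=viewer.capture("scene"); g=cv2.cvtColor(c["color"],cv2.COLOR_RGB2GRAY)
for a in(25.1,):
    X=proj(c,pocket(a,0)); print(a,X.round(1)); x,y=X.round().astype(int)
    for r in range(y-9,y+10): print(''.join(' .:-=+*#%@'[min(9,v//26)] for v in g[r,x-12:x+13]))
```

```text
t 26.47 tcp [ 0.5389 -0.3026  0.1219] open 38.5 F [ 0.3 -0.6 -0.2] q [-40.  34.  87.   0.  58.  25.]
offset [0.0394, -0.0943, 0.0044] dr [-1.74, 7.38, 30.74] rows>= 5
offset [0.1117, -0.1926, 0.0131] dr [-3.62, 14.21, 30.63] rows>= 6
offset [0.1508, -0.2121, 0.0522] dr [-6.31, 23.97, 30.35] rows>= 7
25.1 [230.1 289.2]
*+***++=---::::::::::::::
+****+=---:::::::::::::::
+*****=-:-:::::::::::::::
**+++*=---:::::::::::::::
*****+=::-:::::::::::::::
++*+*=--:-:---:::::::::::
++*+*=:--------::::::::::
*+**+=::--===---:::::::::
****+=:--======--::::::::
****=-:--=====---::::::::
****=::--=====---::::::::
***+=::--======--::::::::
**++-::--=====--:::::::::
*++-::.::-=----::::::::::
++=-::::::----::.::::::::
====-:::::::...::::::::::
=+=-::::::::....::::::::.
+++-:::::::::::::::::::..
+==-:::::::::::::::::::..
```

The second ball is seated at (229.5,289), with (230.1,289.2) predicted. Next is the last ball, at y = -78.

{"api": "servo_tool", "payload": {
  "targets": [
    {"offset": [0.039, -0.094, -0.01], "dr": [-1.7, 7.4, 30.7]},
    {"offset": [0.039, -0.094, -0.01], "dr": [-1.7, 7.4, 30.7]},
    {"offset": [0.039, -0.094, -0.01], "dr": [-1.7, 7.4, 30.7]},
    {"offset": [0.039, -0.094, 0], "dr": [-1.7, 7.4, 30.7]},
    {"offset": [0.112, -0.193, 0.005], "dr": [-3.6, 14.2, 30.6]},
    {"offset": [0.112, -0.193, 0.005], "dr": [-3.6, 14.2, 30.6]},
    {"offset": [0.112, -0.193, 0.005], "dr": [-3.6, 14.2, 30.6]},
    {"offset": [0.112, -0.193, 0.005], "dr": [-3.6, 14.2, 30.6]},
    {"offset": [0.151, -0.212, 0.052], "dr": [-6.3, 24, 30.3]},
    {"offset": [0.151, -0.212, 0.052], "dr": [-6.3, 24, 30.3]},
    {"offset": [0.151, -0.212, 0.052], "dr": [-6.3, 24, 30.3]},
    {"offset": [0.151, -0.212, 0.052], "dr": [-6.3, 24, 30.3]},
    {"offset": [0.151, -0.212, 0.052], "dr": [-6.3, 24, 30.3]},
    {"offset": [0.151, -0.212, 0.052], "dr": [-6.3, 24, 30.3]},
    {"offset": [0.151, -0.212, 0.052], "dr": [-6.3, 24, 30.3]}
  ]
}}

```text
time_s: 27.77
position: [0.5838, -0.045, 0.0645]
tcp_rot: [[0.904, -0.099, 0.415], [-0.092, -0.995, -0.036], [0.416, -0.006, -0.909]]
force: [-0.1, 0.5, -0.1]
opening: 0.44
grasp_force: 0.0
```

Run:
```python
from h import *
plan(pick(-78,.08),pick(-78))
```

```text
t 27.77 tcp [ 0.5838 -0.045   0.0645] open 38.3 F [-0.1  0.5 -0.1] q [-19.  33. 115.  37.  10.  42.]
offset [0.0039, 0.0016, -0.0028] dr [-0.31, 0.39, -0.12] rows>= 1
offset [0.0045, 0.002, 0.0772] dr [-0.31, 0.39, -0.12] rows>= 2
```

{"api": "servo_tool", "payload": {
  "targets": [
    {"offset": [0.003, 0.0015, 0], "dr": [-0.3, 0.3, 0]},
    {"offset": [0.003, 0.0015, 0], "dr": [-0.3, 0.3, 0]},
    {"offset": [0.003, 0.0015, 0.018], "dr": [-0.3, 0.3, 0]},
    {"offset": [0.003, 0.0015, 0.034], "dr": [-0.3, 0.3, 0]},
    {"offset": [0.003, 0.0015, 0.05], "dr": [-0.3, 0.3, 0]},
    {"offset": [0.003, 0.0015, 0.05], "dr": [-0.3, 0.3, 0]},
    {"offset": [0.003, 0.0015, 0.05], "dr": [-0.3, 0.3, 0]}
  ]
}}

```text
time_s: 28.35
position: [0.6057, -0.0477, 0.0189]
tcp_rot: [[0.903, -0.101, 0.417], [-0.093, -0.995, -0.041], [0.419, -0.002, -0.908]]
force: [0.1, 0.3, -0.4]
opening: 0.442
grasp_force: 0.0
```

Run:
```python
from h import *
plan(pick(-78))
```

```text
t 28.35 tcp [ 0.6057 -0.0477  0.0189] open 38.5 F [ 0.1  0.3 -0.4] q [-18.  40. 113.  60.   6.  19.]
offset [0.0034, 0.0012, 0.0266] dr [-0.06, 0.26, -0.16] rows>= 1
```

{"api": "servo_tool", "payload": {
  "targets": [
    {"offset": [0.0025, 0.001, 0.008], "dr": [0, 0.2, 0]},
    {"offset": [0.0025, 0.001, 0.016], "dr": [0, 0.2, 0]},
    {"offset": [0.0025, 0.001, 0.022], "dr": [0, 0.2, 0]},
    {"offset": [0.0025, 0.001, 0.027], "dr": [0, 0.2, 0]},
    {"offset": [0.0025, 0.001, 0.027], "dr": [0, 0.2, 0]},
    {"offset": [0.0025, 0.001, 0.027], "dr": [0, 0.2, 0]}
  ]
}}

```text
time_s: 28.85
position: [0.6191, -0.0498, -0.0035]
tcp_rot: [[0.901, -0.101, 0.421], [-0.092, -0.995, -0.041], [0.423, -0.002, -0.906]]
force: [0.3, 0.0, 0.4]
opening: 0.441
grasp_force: 0.0
```

Run:
```python
from h import *
plan(pick(-78))
```

```text
t 28.85 tcp [ 0.6191 -0.0498 -0.0035] open 38.4 F [0.3 0.  0.4] q [-18.  43. 112.  79.   5.   1.]
offset [0.0004, 0.0004, 0.0006] dr [-0.05, -0.02, -0.11] rows>= 1
```

{"api": "servo_tool", "payload": {
  "targets": [
    {"offset": [0, 0.0005, 0.0005], "dr": [0, 0, 0]},
    {"offset": [0, 0.0005, 0.0005], "dr": [0, 0, 0]},
    {"offset": [0, 0.0005, 0.0005], "dr": [0, 0, 0]},
    {"offset": [0, 0.0005, 0.0005], "dr": [0, 0, 0]},
    {"offset": [0, 0.0005, 0.0005], "dr": [0, 0, 0]},
    {"offset": [0, 0, -0.005], "dr": [0, 0, 0]},
    {"offset": [0, 0, -0.02], "dr": [0, 0, 0]},
    {"offset": [0, 0, -0.04], "dr": [0, 0, 0]},
    {"offset": [0, 0, -0.06], "dr": [0, 0, 0]},
    {"offset": [0, 0, -0.06], "dr": [0, 0, 0]}
  ],
  "gripper": 1
}}

```text
time_s: 29.68
position: [0.5932, -0.0477, 0.0521]
tcp_rot: [[0.901, -0.1, 0.422], [-0.09, -0.995, -0.043], [0.424, 0.001, -0.906]]
force: [-0.2, 0.5, -0.5]
opening: 0.264
grasp_force: 30.0
```

Run:
```python
from h import *
plan((np.array([.55,-.1,.15]),Rt(12)),(np.array([.53,-.22,.14]),Rt(0)),place(295.1,-154.9,.05))
```

```text
t 29.68 tcp [ 0.5932 -0.0477  0.0521] open 23.0 F [-0.2  0.5 -0.5] q [-18.  35. 115.  43.   8.  36.]
offset [-0.0003, 0.0564, -0.0721] dr [0.05, -13.09, -0.03] rows>= 3
offset [-0.0183, 0.1778, -0.0686] dr [0.04, -25.09, -0.04] rows>= 5
offset [-0.051, 0.3388, -0.0164] dr [-12.91, -22.82, 58.18] rows>= 9
```

{"api": "servo_tool", "payload": {
  "targets": [
    {"offset": [0, 0.056, -0.072], "dr": [0, -13, 0]},
    {"offset": [0, 0.056, -0.072], "dr": [0, -13, 0]},
    {"offset": [0, 0.056, -0.072], "dr": [0, -13, 0]},
    {"offset": [-0.018, 0.178, -0.069], "dr": [0, -25, 0]},
    {"offset": [-0.018, 0.178, -0.069], "dr": [0, -25, 0]},
    {"offset": [-0.018, 0.178, -0.069], "dr": [0, -25, 0]},
    {"offset": [-0.018, 0.178, -0.069], "dr": [0, -25, 0]},
    {"offset": [-0.051, 0.339, -0.06], "dr": [-12.9, -22.8, 58.2]},
    {"offset": [-0.051, 0.339, -0.06], "dr": [-12.9, -22.8, 58.2]},
    {"offset": [-0.051, 0.339, -0.06], "dr": [-12.9, -22.8, 58.2]},
    {"offset": [-0.051, 0.339, -0.06], "dr": [-12.9, -22.8, 58.2]},
    {"offset": [-0.051, 0.339, -0.016], "dr": [-12.9, -22.8, 58.2]},
    {"offset": [-0.051, 0.339, -0.016], "dr": [-12.9, -22.8, 58.2]},
    {"offset": [-0.051, 0.339, -0.016], "dr": [-12.9, -22.8, 58.2]},
    {"offset": [-0.051, 0.339, -0.016], "dr": [-12.9, -22.8, 58.2]},
    {"offset": [-0.051, 0.339, -0.016], "dr": [-12.9, -22.8, 58.2]},
    {"offset": [-0.051, 0.339, -0.016], "dr": [-12.9, -22.8, 58.2]},
    {"offset": [-0.051, 0.339, -0.016], "dr": [-12.9, -22.8, 58.2]}
  ]
}}

```text
time_s: 31.18
position: [0.5071, -0.3789, 0.0414]
tcp_rot: [[0.425, -0.905, -0.001], [-0.905, -0.425, 0.004], [-0.004, -0.001, -1.0]]
force: [1.1, -1.6, -0.9]
opening: 0.269
grasp_force: 30.0
```

Run:
```python
from h import *
plan(place(295.1,-154.9))
```

```text
t 31.18 tcp [ 0.5071 -0.3789  0.0414] open 23.4 F [ 1.1 -1.6 -0.9] q [-47.  42.  87.   0.  52. 108.]
offset [0.0004, 0.0009, 0.0459] dr [-0.06, 0.22, 0.03] rows>= 2
```

{"api": "servo_tool", "payload": {
  "targets": [
    {"offset": [0.0004, 0.0007, 0.015], "dr": [0, 0.2, 0]},
    {"offset": [0.0004, 0.0007, 0.028], "dr": [0, 0.2, 0]},
    {"offset": [0.0004, 0.0007, 0.036], "dr": [0, 0.2, 0]},
    {"offset": [0.0004, 0.0007, 0.041], "dr": [0, 0.2, 0]},
    {"offset": [0.0004, 0.0007, 0.043], "dr": [0, 0.2, 0]},
    {"offset": [0.0004, 0.0007, 0.043], "dr": [0, 0.2, 0]}
  ]
}}

```text
time_s: 31.68
position: [0.5061, -0.3794, -0.0014]
tcp_rot: [[0.423, -0.906, -0.001], [-0.906, -0.423, 0.0], [-0.001, 0.0, -1.0]]
force: [-0.2, -0.5, -1.2]
opening: 0.268
grasp_force: 30.0
```

{"api": "servo_tool", "payload": {
  "targets": [
    {"offset": [0, 0, 0.0008], "dr": [0, 0, 0]},
    {"offset": [0, 0, 0.0015], "dr": [0, 0, 0]}
  ]
}}

```text
time_s: 31.85
position: [0.5068, -0.3802, -0.0016]
tcp_rot: [[0.423, -0.906, 0.001], [-0.906, -0.423, -0.002], [0.002, -0.0, -1.0]]
force: [0.1, -0.2, 0.0]
opening: 0.264
grasp_force: 30.0
```

{"api": "servo_tool", "payload": {
  "targets": [
    {"offset": [0, 0, 0.0005], "dr": [0, 0, 0]},
    {"offset": [0, 0, 0.001], "dr": [0, 0, 0]}
  ]
}}

```text
time_s: 32.02
position: [0.5066, -0.38, -0.0027]
tcp_rot: [[0.423, -0.906, 0.001], [-0.906, -0.423, -0.001], [0.001, -0.0, -1.0]]
force: [0.5, 0.2, -0.8]
opening: 0.269
grasp_force: 30.0
```

{"api": "servo_tool", "payload": {
  "targets": [
    {"offset": [0, 0, 0.0006], "dr": [0, 0, 0]},
    {"offset": [0, 0, 0.0012], "dr": [0, 0, 0]},
    {"offset": [0, 0, 0.0018], "dr": [0, 0, 0]}
  ]
}}

```text
time_s: 32.27
position: [0.5062, -0.3796, -0.0042]
tcp_rot: [[0.423, -0.906, -0.0], [-0.906, -0.423, -0.0], [0.0, 0.0, -1.0]]
force: [-2.3, 2.6, 7.6]
opening: 0.264
grasp_force: 30.0
```

{"api": "servo_tool", "payload": {
  "targets": [
    {"offset": [0, 0, 0], "dr": [0, 0, 0]},
    {"offset": [0, 0, 0], "dr": [0, 0, 0]},
    {"offset": [0, 0, 0], "dr": [0, 0, 0]},
    {"offset": [0, 0, 0], "dr": [0, 0, 0]},
    {"offset": [0, 0, -0.01], "dr": [0, 0, 0]},
    {"offset": [0, 0, -0.03], "dr": [0, 0, 0]},
    {"offset": [0, 0, -0.07], "dr": [0, 0, 0]},
    {"offset": [0, 0, -0.11], "dr": [0, 0, 0]},
    {"offset": [0, 0, -0.12], "dr": [0, 0, 0]}
  ],
  "gripper": 0.12
}}

```text
time_s: 33.02
position: [0.5096, -0.3829, 0.1222]
tcp_rot: [[0.423, -0.906, 0.008], [-0.906, -0.423, -0.01], [0.012, -0.004, -1.0]]
force: [0.8, -1.5, 0.5]
opening: 0.44
grasp_force: 0.0
```

Run:
```python
from h import *
from rig import viewer
R=Rt(0)
f=handle-.130*ux+.022*ux   # open drawer front face
plan((np.array([.46,-.18,.14]),R),(f-.062*ux+(.045-.04)*ez,R))
c=viewer.capture("scene"); g=cv2.cvtColor(c["color"],cv2.COLOR_RGB2GRAY)
for a in(295.1,):
    X=proj(c,pocket(a,0)); print(a,X.round(1)); x,y=X.round().astype(int)
    for r in range(y-9,y+10): print(''.join(' .:-=+*#%@'[min(9,v//26)] for v in g[r,x-12:x+13]))
```

```text
t 33.02 tcp [ 0.5096 -0.3829  0.1222] open 38.3 F [ 0.8 -1.5  0.5] q [-47.  35.  84.  -0.  60. 108.]
offset [-0.205, -0.0409, 0.0133] dr [0.17, -0.75, -59.25] rows>= 9
offset [-0.4229, -0.1118, 0.1059] dr [0.17, -0.75, -59.25] rows>= 11
295.1 [193.3 300.6]
==++++++++=+=------------
::=+++++++==-------------
:::=+++++===-------------
::::::=+-::::::----------
:::::::::------::--------
::::::::--==----::--++=--
:::--::--======-::::==+++
:::::::-======---:::=++==
::::::--=======--::-=++++
=-:::::-===+===--::-=++++
+=-::::-=======--:::-==++
+=:::::-======--::::::-==
+-::::::-====---:::::::::
=::::::::-----:::::::::::
----:::...:::........::::
------:::::::::::::::::::
---------::::::::::::::::
-----------::::::::::::::
------------:::::::::::::
```

All four pockets now hold a ball; the third shows at about (193,299.5), with (193.3,300.6) predicted. Now I'll push the drawer shut with closed fingers on the handle bar.

Run:
```python
from h import *
R=Rt(0); b=handle-.144*ux; b[2]=.029
plan((np.array([.425,-.15,.13]),R),(b-.034*ux+.06*ez,R),(b-.034*ux,R))
```

```text
t 33.07 tcp [ 0.5097 -0.383   0.1221] open 38.4 F [ 0.6 -1.4  1. ] q [-47.  35.  84.  -0.  60. 108.]
offset [-0.2473, -0.0219, 0.0225] dr [0.18, -0.79, -59.25] rows>= 9
offset [-0.4266, -0.1051, 0.0615] dr [0.18, -0.79, -59.25] rows>= 11
offset [-0.4274, -0.1049, 0.1215] dr [0.18, -0.79, -59.25] rows>= 11
```

{"api": "servo_tool", "payload": {
  "targets": [
    {"offset": [-0.247, -0.022, 0.0], "dr": [0.2, -0.8, -59.2]},
    {"offset": [-0.247, -0.022, 0.0], "dr": [0.2, -0.8, -59.2]},
    {"offset": [-0.247, -0.022, 0.0], "dr": [0.2, -0.8, -59.2]},
    {"offset": [-0.247, -0.022, 0.0], "dr": [0.2, -0.8, -59.2]},
    {"offset": [-0.247, -0.022, 0.0], "dr": [0.2, -0.8, -59.2]},
    {"offset": [-0.247, -0.022, 0.0], "dr": [0.2, -0.8, -59.2]},
    {"offset": [-0.247, -0.022, 0.022], "dr": [0.2, -0.8, -59.2]},
    {"offset": [-0.247, -0.022, 0.022], "dr": [0.2, -0.8, -59.2]},
    {"offset": [-0.427, -0.105, 0.061], "dr": [0.2, -0.8, -59.2]},
    {"offset": [-0.427, -0.105, 0.061], "dr": [0.2, -0.8, -59.2]},
    {"offset": [-0.427, -0.105, 0.061], "dr": [0.2, -0.8, -59.2]},
    {"offset": [-0.427, -0.105, 0.061], "dr": [0.2, -0.8, -59.2]},
    {"offset": [-0.427, -0.105, 0.061], "dr": [0.2, -0.8, -59.2]},
    {"offset": [-0.427, -0.105, 0.061], "dr": [0.2, -0.8, -59.2]},
    {"offset": [-0.427, -0.105, 0.061], "dr": [0.2, -0.8, -59.2]},
    {"offset": [-0.427, -0.105, 0.061], "dr": [0.2, -0.8, -59.2]}
  ],
  "gripper": 1
}}

```text
time_s: 34.4
position: [0.4208, 0.0515, 0.0536]
tcp_rot: [[0.995, -0.099, -0.009], [-0.099, -0.995, 0.01], [-0.01, -0.009, -1.0]]
force: [-0.3, -0.3, -1.0]
opening: 0.003
grasp_force: 0.0
```

Run:
```python
from h import *
R=Rt(0); b=handle-.144*ux; b[2]=.029
plan((b-.034*ux,R),(b-.015*ux,R),(b+.115*ux,R),(b+.117*ux,R))
```

```text
t 34.4 tcp [0.4208 0.0515 0.0536] open 0.2 F [-0.3 -0.3 -1. ] q [ -9.  30. 117.   1.  34.  86.]
offset [0.0051, 0.0042, 0.058] dr [-0.49, 0.57, -0.01] rows>= 2
offset [0.0241, 0.0042, 0.0578] dr [-0.49, 0.57, -0.01] rows>= 2
offset [0.154, 0.0042, 0.0565] dr [-0.49, 0.57, -0.01] rows>= 4
offset [0.156, 0.0042, 0.0565] dr [-0.49, 0.57, -0.01] rows>= 4
```

{"api": "servo_tool", "payload": {
  "targets": [
    {"offset": [0.003, 0.004, 0.02], "dr": [-0.5, 0.6, 0]},
    {"offset": [0.003, 0.004, 0.04], "dr": [-0.5, 0.6, 0]},
    {"offset": [0.003, 0.004, 0.057], "dr": [-0.5, 0.6, 0]},
    {"offset": [0.003, 0.004, 0.057], "dr": [-0.5, 0.6, 0]},
    {"offset": [0.012, 0.004, 0.057], "dr": [-0.5, 0.6, 0]},
    {"offset": [0.018, 0.004, 0.057], "dr": [-0.5, 0.6, 0]},
    {"offset": [0.024, 0.004, 0.057], "dr": [-0.5, 0.6, 0]},
    {"offset": [0.031, 0.004, 0.057], "dr": [-0.5, 0.6, 0]},
    {"offset": [0.039, 0.004, 0.057], "dr": [-0.5, 0.6, 0]},
    {"offset": [0.048, 0.004, 0.057], "dr": [-0.5, 0.6, 0]},
    {"offset": [0.057, 0.004, 0.057], "dr": [-0.5, 0.6, 0]},
    {"offset": [0.066, 0.004, 0.057], "dr": [-0.5, 0.6, 0]},
    {"offset": [0.075, 0.004, 0.057], "dr": [-0.5, 0.6, 0]},
    {"offset": [0.084, 0.004, 0.057], "dr": [-0.5, 0.6, 0]},
    {"offset": [0.093, 0.004, 0.057], "dr": [-0.5, 0.6, 0]},
    {"offset": [0.102, 0.004, 0.057], "dr": [-0.5, 0.6, 0]},
    {"offset": [0.111, 0.004, 0.057], "dr": [-0.5, 0.6, 0]},
    {"offset": [0.12, 0.004, 0.057], "dr": [-0.5, 0.6, 0]},
    {"offset": [0.128, 0.004, 0.057], "dr": [-0.5, 0.6, 0]},
    {"offset": [0.134, 0.004, 0.057], "dr": [-0.5, 0.6, 0]}
  ]
}}

```text
time_s: 36.07
position: [0.5548, 0.0347, -0.0046]
tcp_rot: [[0.995, -0.101, 0.002], [-0.101, -0.995, 0.0], [0.002, -0.0, -1.0]]
force: [-2.5, 1.0, 1.5]
opening: 0.004
grasp_force: 1.2
```

Run:
```python
from h import *
R=Rt(0); b=handle-.014*ux; b[2]=.029
plan((b-.014*ux,R))
```

```text
t 36.07 tcp [ 0.5548  0.0347 -0.0046] open 0.4 F [-2.5  1.   1.5] q [ -8.  42. 100.   0.  38.  88.]
offset [0.0195, 0.0003, -0.0] dr [-0.02, -0.12, -0.07] rows>= 1
```

{"api": "servo_tool", "payload": {
  "targets": [
    {"offset": [0.005, 0, 0], "dr": [0, 0, 0]},
    {"offset": [0.01, 0, 0], "dr": [0, 0, 0]},
    {"offset": [0.014, 0, 0], "dr": [0, 0, 0]},
    {"offset": [0.017, 0, 0], "dr": [0, 0, 0]},
    {"offset": [0.018, 0, 0], "dr": [0, 0, 0]},
    {"offset": [0.018, 0, 0], "dr": [0, 0, 0]}
  ]
}}

```text
time_s: 36.57
position: [0.5717, 0.0327, -0.0046]
tcp_rot: [[0.995, -0.1, 0.002], [-0.1, -0.995, -0.0], [0.002, -0.0, -1.0]]
force: [0.1, 0.2, -0.5]
opening: 0.006
grasp_force: 0.3
```

{"api": "servo_tool", "payload": {
  "targets": [
    {"offset": [0.001, 0, 0], "dr": [0, 0, 0]},
    {"offset": [0.002, 0, 0], "dr": [0, 0, 0]},
    {"offset": [0.002, 0, 0], "dr": [0, 0, 0]}
  ]
}}

```text
time_s: 36.82
position: [0.573, 0.0326, -0.0046]
tcp_rot: [[0.995, -0.1, 0.0], [-0.1, -0.995, 0.0], [0.0, -0.0, -1.0]]
force: [-1.8, 0.3, -0.8]
opening: 0.006
grasp_force: 0.9
```

{"api": "servo_tool", "payload": {
  "targets": [
    {"offset": [0.001, 0, 0], "dr": [0, 0, 0]},
    {"offset": [0.002, 0, 0], "dr": [0, 0, 0]},
    {"offset": [0.002, 0, 0], "dr": [0, 0, 0]}
  ]
}}

```text
time_s: 37.07
position: [0.5733, 0.0326, -0.0047]
tcp_rot: [[0.995, -0.1, -0.003], [-0.1, -0.995, 0.0], [-0.003, -0.0, -1.0]]
force: [-5.3, 0.2, 2.4]
opening: 0.009
grasp_force: 2.5
```

{"api": "servo_tool", "payload": {
  "targets": [
    {"offset": [0.001, 0, 0], "dr": [0, 0, 0]},
    {"offset": [0.0015, 0, 0], "dr": [0, 0, 0]},
    {"offset": [0.0015, 0, 0], "dr": [0, 0, 0]}
  ]
}}

```text
time_s: 37.32
position: [0.5733, 0.0326, -0.0047]
tcp_rot: [[0.995, -0.1, -0.006], [-0.1, -0.995, 0.001], [-0.006, 0.0, -1.0]]
force: [-6.9, 0.7, 4.4]
opening: 0.007
grasp_force: 3.6
```

The drawer has hit its stop: the position stays constant while the force rises. I'll retreat and take a final look.

{"api": "servo_tool", "payload": {
  "targets": [
    {"offset": [-0.02, 0, 0], "dr": [0, 0, 0]},
    {"offset": [-0.05, 0, 0], "dr": [0, 0, 0]},
    {"offset": [-0.08, 0, -0.02], "dr": [0, 0, 0]},
    {"offset": [-0.09, 0.0, -0.06], "dr": [0, 0, 0]},
    {"offset": [-0.09, -0.04, -0.1], "dr": [0, 0, 0]},
    {"offset": [-0.09, -0.08, -0.14], "dr": [0, 0, 0]},
    {"offset": [-0.09, -0.12, -0.16], "dr": [0, 0, 0]},
    {"offset": [-0.09, -0.12, -0.16], "dr": [0, 0, 0]},
    {"offset": [-0.09, -0.12, -0.16], "dr": [0, 0, 0]}
  ]
}}

```text
time_s: 38.07
position: [0.5047, 0.1655, 0.1605]
tcp_rot: [[0.995, -0.096, 0.016], [-0.096, -0.995, 0.004], [0.016, -0.005, -1.0]]
force: [0.7, 0.4, 0.8]
opening: 0.004
grasp_force: 0.0
```

Run:
```python
from h import *
from rig import viewer
c=viewer.capture("top"); i=c["color"]; o=pickle.load(open("top0.pkl","rb"))["color"]
f=lambda j,x,y,w,h:cv2.resize(j[y:y+h,x:x+w],(400,300),interpolation=cv2.INTER_CUBIC)
s=viewer.capture("scene")["color"]
a=np.vstack([np.hstack([f(i,245,85,120,90),f(o,245,85,120,90)]),np.hstack([f(i,381,166,100,75),f(s,155,243,110,82)])])
cv2.imwrite("pics/final.png",cv2.convertScaleAbs(a[:,:,::-1],alpha=1.3))
```

```text
(no output)
```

View pics/final.png

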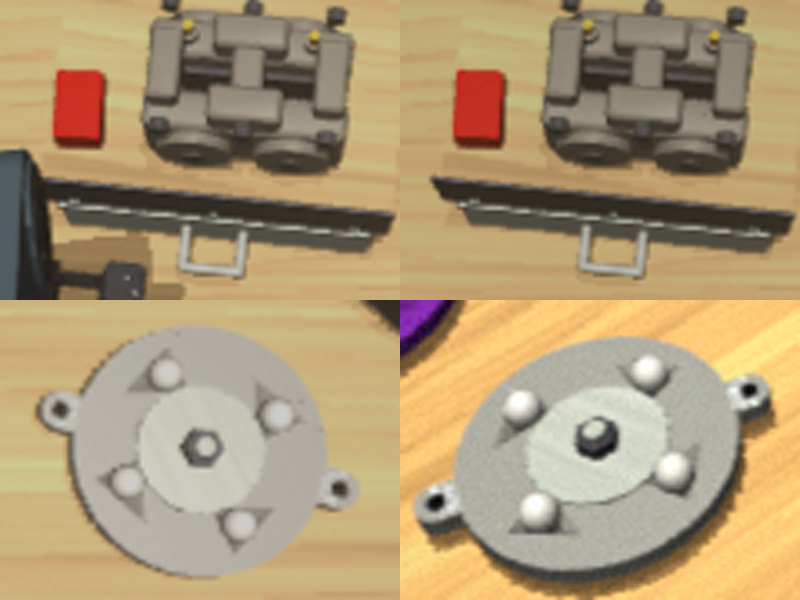

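The final picture shows the handle and spacer matching the start image (handle bar at about (212,270) in both). All four pockets have one ball at the deep end: (165,374), (277,414), (128,481) and (241,525). The arm is clear, so I'm handing in.

```bash
python3 -c "
from rig import ticket
print(ticket.hand_in())"
```

```text
the job is handed in; nothing more can be done
None
```

The job is handed in at about 38 s of the 72 s allowed: each of the four pockets has one ball at its deep end, the drawer is shut, the spacer has not moved, and the odd ball was left in its cup.

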